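# Sort the thin toy parts and put the sanding block back

### The arm

A 7-joint arm with a two-finger parallel gripper is mounted at the origin on the work surface. World frame = base frame: x ahead of the robot, y to its left, z up, the work surface at z = 0. Lengths are in m, angles in degrees, forces in N, time in s.
With the tool pointing down it reaches from about 0.425 to 0.875 m from the base axis. Payload 4.7 kg.
Tool frame: the origin (TCP) lies at the very end of the fingers, on their centre line; the grasp point (between the pads) lies 19 mm behind it (env.grip_point_offset is the distance from the TCP to the grasp point, in m); z points along the fingers, y is the line along which they close (so a half turn about z gives the same grasp; the last joint's range is limited). The gripper opens to 87 mm and grips with 3 to 60 N. Pads are 19 mm wide; open, the fingers measure 117 mm over their backs; the gripper's body (75 mm by 190 mm) begins 51 mm behind the grasp point.
Start: joints at [71.052, 18.392, -4.016, 83.108, 1.295, 78.541, -3.26], TCP at [0.22, -0.612, 0.223] pointing down, gripper open.
Joint ranges: [-163.93, 163.93], [-17.29, 119.83], [-79.2, 71.16], [3.27, 140.29], [-89.18, 269.18], [5.43, 117.66], [-154.24, 154.24]. Speed limits (degrees/s): [147.25, 147.25, 180, 180, 180, 180, 180].

### API

Orientations are given as [roll, pitch, yaw] about the fixed x, y, z axes, in that order (R = Rz(yaw) Ry(pitch) Rx(roll)).
In Python, from cell import env gives the robot as it stands.
- The arm moves only by the tool jog_arm, never from a script. Its argument "motion" is a list of rows, each an object of numbers: "x", "y", "z": the shift along the tool's x, y, z in cm; "ax", "ay", "az": the turn, a rotation vector about the tool's x, y, z in degrees. In form: [{"x": .., "y": .., "z": .., "ax": .., "ay": .., "az": ..}, ...]. A call has exactly 5 rows; each row shifts and turns the commanded pose from where the row before left it, along the tool's axes as they then stand; what a row does not reach is not made up. A row lasts 1/10 s, in which the tool goes at most 50 mm and 8.59 degrees, less where a joint would pass 70% of its speed; a pose out of reach is approached as far as the arm can. A call is refused whole if a number of a shift passes 5 or a number of a turn 8.59, either way. A call with a gripper value outside its range is refused whole. "claw" is the gripper command: -1 is shut, 1 is fully open, values between are in proportion, set as the call begins (left out, the last holds). The fingers move at their own pace and stop on an object; "squeeze" is the grip in N (left out, the last holds). Time passes only in rows, so rows that do not move let the fingers close, or fill a call up. It gives the time, the measured TCP pose, the force, the opening and the grip force at its end, in the units of the state.
- env.get_obs(): the state, without advancing time (a new reading comes with each control period).
- env.read_camera(name): name is "scene" or "top" or "wrist"; returns the picture (384x512x3 uint8, red, green, blue); there is no depth.
- env.camera_params(name): a dict with "fx", "fy", "cx", "cy" (pixels), "k1" (the pictures are not rectified: a ray, as slopes to the right and down, at radius r is drawn at 1 + k1 r^2 times it, then the intrinsics apply), "extrinsics" (4x4, takes a point from world to camera coordinates). Camera axes: x right, y up, looking along -z (the intrinsics and any distortion apply to the point x, -y, -z); pixel columns grow to the right and rows downward; lengths in m; the calibration is good to about 2 mm. A picture is of the moment at which its call begins: read the wrist's pose just before it. camera_params takes no time and is no camera call; for the wrist camera it gives the pose at the moment of the call.
- env.sign_off(): hands the job in; it is judged then, once.
The state is a dict: "time_s": time; "qpos": joint angles; "joint_velocities": joint speeds; "effort": joint torques, N m; "tool_pos": TCP position; "tool_rot": TCP orientation; "force": force on the tool from outside, world axes, zero at the start; "wrist_torque": the same for the moment, N m; "grip_width": finger opening in m; "grasp_force": force on a finger pad.
Only numpy, scipy, OpenCV 4.12 (cv2) and the standard library are available. Lean on these libraries where they do the work, as an engineer would, in place of code of your own. Each camera call takes 0.05 s, during which the arm holds its last target. There are 200 camera calls.

### The job

Take the sanding block out of the square tray and lay it sole down in the middle of the cork mat, before any part goes into that tray. Then pick the thin dark wooden parts off the bench and sort them by shape: every round disc into the white bowl, every square plate into the square tray, and every oblong strip into the long tray. Leave the hand plane, the combination square and the red clamps where they lie.

Things in the scene. Friction and masses are not known exactly. Their poses are not given: they have to be found in the camera images.
- sanding_block: sanding block of medium-brown wood with a grey sole, 95 (its x) x 45 (its y) x 35 mm high, about 0.11 kg; origin at the centre of its underside. It starts lying sole down in the square tray, near the middle.
- mat: cork tool mat lying fixed on the bench, 130 (its x) x 160 (its y) x 4 mm thick; origin at the centre of its underside
- square_tray: square open grey plastic tray, fixed to the bench, 140 x 140 mm outside, 35 mm high, walls and floor 5 mm thick (inside 130 x 130 mm); origin at the centre of its underside, x and y along its sides
- long_tray: oblong open grey plastic tray, fixed to the bench, 120 (its x) x 180 (its y) mm outside, 35 mm high, walls and floor 5 mm thick (inside 110 x 170 mm); origin at the centre of its underside
- bowl: white ceramic bowl, fixed to the bench, 160 mm across the rim, 50 mm high, narrowing towards the bottom, inner floor 5 mm above the bench; origin at the centre of its underside
- bowl_in (a point): centre of the bowl's inner floor
- disc0: thin round disc of dark wood, 46 mm across, 8 mm thick, about 11 g; starts flat on the bench; origin at the centre of its underside, z along its axis. It may be absent.
- disc1: thin round disc of dark wood, 46 mm across, 8 mm thick, about 11 g; starts flat on the bench; origin at the centre of its underside, z along its axis. It may be absent.
- disc2: thin round disc of dark wood, 46 mm across, 8 mm thick, about 11 g; starts flat on the bench; origin at the centre of its underside, z along its axis. It may be absent.
- square0: thin square plate of dark wood, 44 x 44 mm, 8 mm thick, about 12 g; starts flat on the bench; origin at the centre of its underside, x and y along its edges. It may be absent.
- square1: thin square plate of dark wood, 44 x 44 mm, 8 mm thick, about 12 g; starts flat on the bench; origin at the centre of its underside, x and y along its edges. It may be absent.
- square2: thin square plate of dark wood, 44 x 44 mm, 8 mm thick, about 12 g; starts flat on the bench; origin at the centre of its underside, x and y along its edges. It may be absent.
- strip0: thin oblong strip of dark wood, 28 (its x) x 90 (its y) mm, 8 mm thick, about 15 g; starts flat on the bench; origin at the centre of its underside. It may be absent.
- strip1: thin oblong strip of dark wood, 28 (its x) x 90 (its y) mm, 8 mm thick, about 15 g; starts flat on the bench; origin at the centre of its underside. It may be absent.
- plane: blue plastic hand plane, 170 x 50 x 90 mm high, loose on the bench (bystander); origin at the centre of its underside
- combo_square: steel combination square lying flat, 200 mm rule, head 100 mm long and 16 mm high, loose (bystander); origin under the middle of the rule
- clamp0: red plastic spring clamp lying flat, 130 mm long, 18 mm high, loose (bystander); origin under its pivot
Mind the look-alikes: they are no part of the job. Leave any orange or yellow look-alike of the square2 alone.

How it is judged:
By the outcome, as a careful person would: the job done as asked, in the order asked, and still so for the second after the job is handed in, with the robot touching nothing.
Of disc0, disc1, disc2, square0, square1, square2, strip0, strip1 only 6 to 8 are there at a start; the rules pass over those that are not, and their reading is None.
At some moment in a run one of disc0, disc1, disc2, square0, square1, square2, strip0, strip1 may be knocked a few centimetres aside while the robot is not near it.
Once in a run the grip may slacken for a moment while it holds something.
It also fails if it takes over 200 s, if anything falls off the work surface, if the arm or the gripper's body presses on something with over 40 N, if the wrist force passes 120 N, or if a joint passes its speed limit or range.

## Working session

There is one attempt and no reset: what is moved stays moved. The work goes in short steps, Python scripts to look and compute and a tool call to move; the robot and the scene stay as the last step left them, time stands still between calls to the robot, and variables do not carry over. Pictures are saved under pics/ and viewed, at most 14 in all, crops included, and the job is handed in when it is done.

Besides the shell and the picture viewer there is one more tool, called after "Emit:" as name(argument=value, ...) on one line, values as JSON. jog_arm: Moves the arm, as the interface text tells. Its arguments: {"type":"object","properties":{"motion":{"type":"array"},"claw":{"type":"number"},"squeeze":{"type":"number"}},"required":["motion"]}

```bash
ls; mkdir -p pics
python3 - <<'E'
from cell import env
import cv2
o=env.get_obs(); print({k:o[k] for k in('time_s','tool_pos','tool_rot','grip_width')})
for n in('scene','top'):
    im=env.read_camera(n); cv2.imwrite(f'pics/{n}0.png',im[...,::-1])
    p=env.camera_params(n); print(n,p)
E
```

```text
pics
{'time_s': 0.0, 'tool_pos': array([ 0.21949605, -0.61124399,  0.22145441]), 'tool_rot': array([-1.79891131e+02,  3.89578171e-03,  1.97594363e+01]), 'grip_width': 0.08695184246570674}
scene {'fx': 485.62523473806544, 'fy': 485.62523473806544, 'cx': 262.7349452784652, 'cy': 188.45420385928384, 'k1': -0.07684439204836338, 'extrinsics': array([[-0.84871584,  0.52882115, -0.00544189,  0.4546578 ],
       [-0.38358824, -0.60847966,  0.69470322,  0.17109525],
       [ 0.36406248,  0.59169307,  0.7192759 , -1.38095595],
       [ 0.        ,  0.        ,  0.        ,  1.        ]])}
top {'fx': 362.5025449775282, 'fy': 362.5025449775282, 'cx': 260.0385144399332, 'cy': 191.219568363565, 'k1': -0.10935862990208137, 'extrinsics': array([[ 2.50060462e-02, -9.99685714e-01, -1.78041495e-03,
         4.51427193e-04],
       [ 9.81179277e-01,  2.42019353e-02,  1.91576335e-01,
        -5.40151170e-01],
       [-1.91473036e-01, -6.53747295e-03,  9.81476102e-01,
        -8.05973127e-01],
       [ 0.00000000e+00,  0.00000000e+00,  0.00000000e+00,
         1.00000000e+00]])}
```

View pics/top0.png

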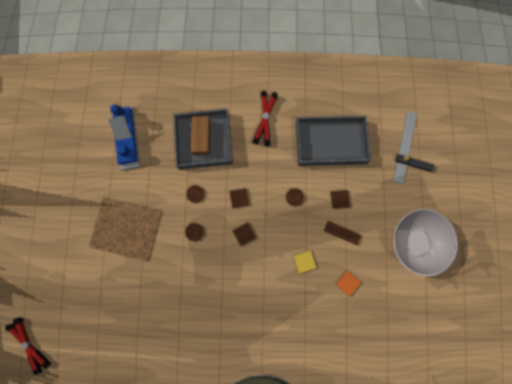

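View pics/scene0.png

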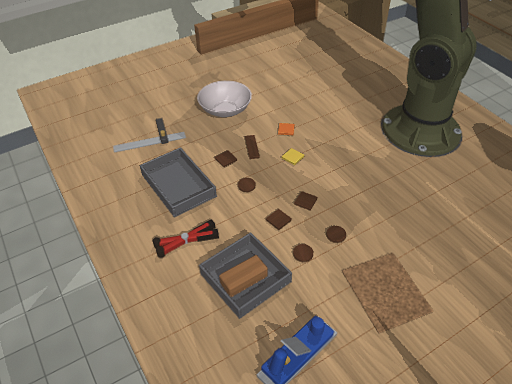

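The top view shows 7 dark parts: discs at (195,194), (194,232) and (295,197); squares at (240,198), (245,234) and (340,199); and a strip at (342,233). The block is at (201,134) in the square tray, the mat at (126,229), the bowl at (426,243) and the long tray at (332,140).

```bash
cat > h.py <<'E'
from cell import env
import numpy as np, cv2
def world(name,uv,z,p=None):
    p=p or env.camera_params(name); uv=np.asarray(uv,float).reshape(-1,1,2)
    K=np.array([[p['fx'],0,p['cx']],[0,p['fy'],p['cy']],[0,0,1]])
    n=cv2.undistortPoints(uv,K,np.array([p['k1'],0,0,0.]),None,None)[:,0]
    E=p['extrinsics']; R=E[:3,:3]; c=-R.T@E[:3,3]
    d=np.c_[n[:,0],-n[:,1],-np.ones(len(n))]@R
    return (c+d*((z-c[2])/d[:,2])[:,None])[:,:2]
def blobs(mask,amin):
    cs,_=cv2.findContours(mask.astype(np.uint8),cv2.RETR_EXTERNAL,cv2.CHAIN_APPROX_NONE)
    return [c[:,0] for c in cs if cv2.contourArea(c)>amin]
def rect(w):
    """centre, sides, angle of the first side (deg) of a world outline, in mm"""
    (c,s,a)=cv2.minAreaRect((w*1000).astype(np.float32)); return np.round(c,1),np.round(s,1),round(a,1)
def parts(name='top',z=.008,amin=120,im=None,p=None):
    im=env.read_camera(name) if im is None else im
    h=cv2.cvtColor(im,cv2.COLOR_RGB2HSV)
    m=(h[...,2]<95)&(h[...,1]>95)&((h[...,0]<15)|(h[...,0]>165))
    out=[]
    for c in blobs(m,amin):
        w=world(name,c,z,p); r=rect(w); area=cv2.contourArea((w*1000).astype(np.float32))
        out.append((np.round(c.mean(0)),*r,round(area/np.prod(r[1]),2)))
    return out,m
E
python3 - <<'E'
from h import *
im=env.read_camera('top')
o,m=parts(im=im,amin=80)
for r in o: print(*r)
h=cv2.cvtColor(im,cv2.COLOR_RGB2HSV)
for q in((195,194),(240,198),(342,233),(201,134),(126,229),(332,140),(332,120),(203,113),(426,243),(400,230),(270,280)): print(q,h[q[1],q[0]])
cv2.imwrite('pics/big.png',cv2.resize(im[60:300,80:480,::-1],None,fx=2,fy=2,interpolation=cv2.INTER_CUBIC))
def poly(pts,z): 
    w=world('top',pts,z); print(np.round(w.mean(0)*1000,1),rect(w))
g=(h[...,1]<70)&(h[...,2]<115); g[:100]=0;g[190:]=0
for c in blobs(g,1200): print('tray',c.mean(0),rect(world('top',c,.035)))
b=(h[...,1]<45)&(h[...,2]>115); b[:190]=0
for c in blobs(b,1500): print('bowl',c.mean(0),cv2.minEnclosingCircle((world('top',c,.05)*1000).astype(np.float32)))
bl=(h[...,1]>90)&(h[...,2]>60); bl[:112]=0;bl[157:]=0;bl[:,:186]=0;bl[:,221:]=0
for c in blobs(bl,200): print('block',c.min(0),c.max(0),rect(world('top',c,.035+.005)))
E
```

```text
[ 35. 359.] [118.  564.6] [61.4 44.3] 43.6 0.32
[ 20. 330.] [171.1 607. ] [56.3 51.6] 31.5 0.33
[244. 234.] [441.9  51.2] [43.6 42.4] 30.2 0.9
[194. 232.] [444.1 174.7] [41.7 42.2] 1.7 0.77
[342. 232.] [ 450.7 -189.9] [89.1 27.7] 68.7 0.87
[340. 199.] [ 533.8 -185.7] [40.5 44.9] 1.4 0.91
[295. 197.] [536.2 -71.9] [40.4 42.5] 1.4 0.79
[239. 198.] [530.7  65.4] [42.7 42.1] 11.6 0.89
[195. 194.] [538.9 176.5] [41.9 40.5] 47.3 0.78
(195, 194) [ 11 152  69]
(240, 198) [ 10 155  66]
(342, 233) [ 11 158  55]
(201, 134) [ 14 143 121]
(126, 229) [ 15 121 116]
(332, 140) [105  12  84]
(332, 120) [120  12  42]
(203, 113) [120   6  46]
(426, 243) [  6  15 167]
(400, 230) [  5  15 104]
(270, 280) [ 17 106 156]
tray [332.25652174 140.1       ] (array([ 678.9, -165.2]), array([127.8, 184. ]), 3.0)
tray [202.46478873 138.63380282] (array([675.4, 162.4]), array([147.8, 141.5]), 7.2)
bowl [418.22291022 242.47368421] ((428.35186767578125, -381.8392028808594), 79.6971206665039)
block [190 116] [209 153] (array([683.5, 168.5]), array([97.7, 46.5]), 1.6)
```

View pics/big.png

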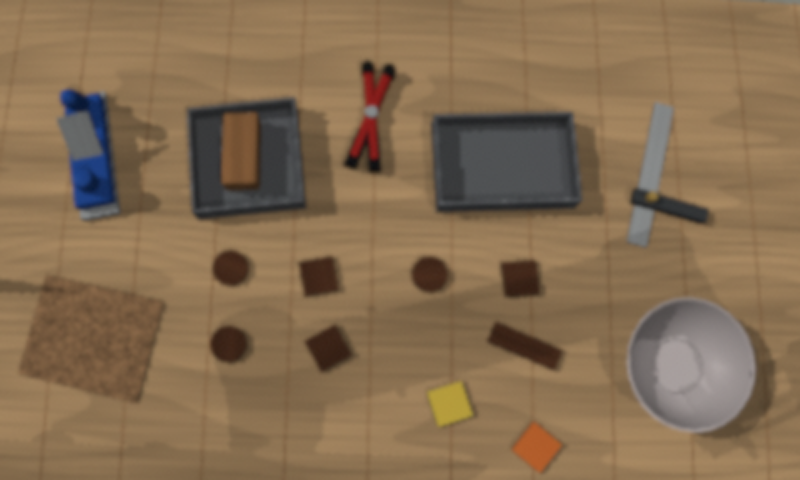

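Emit:
jog_arm(motion=[{"az":6.6},{"az":6.6},{"az":6.56},{"z":0},{"z":0}], claw=0.45, squeeze=25)

```text
$.motion[0]: bad value
```

Emit:
jog_arm(motion=[{"x":2.3,"y":-3.9,"z":0.4},{"x":2.3,"y":-3.9,"z":0.4},{"x":2.3,"y":-3.9,"z":0.4},{"x":2.3,"y":-3.9,"z":0.4},{"x":2.3,"y":-3.9,"z":0.4}])

```text
$.motion[0]: bad value
```

Emit:
jog_arm(motion=[{"x":2.3,"y":-3.9,"z":0.4},{"x":2.3,"y":-3.9,"z":0.4},{"x":2.3,"y":-3.9,"z":0.4},{"x":2.3,"y":-3.9,"z":0.4},{"x":2.3,"y":-3.9,"z":0.4}])

```text
$.motion[0]: bad value
```

Emit:
jog_arm(motion=[{"x":2.3,"y":-3.9},{"x":2.3,"y":-3.9},{"x":2.3,"y":-3.9},{"x":2.3,"y":-3.9},{"x":2.3,"y":-3.9}])

```text
$.motion[0]: bad value
```

Emit:
jog_arm(motion=[{"x":2.0,"y":-3.5},{"x":2.0,"y":-3.0},{"x":2.0,"y":-3.0},{"x":0,"y":0},{"x":0,"y":0}])

```text
$.motion[0]: bad value
```

Emit:
jog_arm(motion=[{"x":0,"y":0,"z":0,"ax":0,"ay":0,"az":6.6},{"x":0,"y":0,"z":0,"ax":0,"ay":0,"az":6.6},{"x":0,"y":0,"z":0,"ax":0,"ay":0,"az":6.56},{"x":0,"y":0,"z":0,"ax":0,"ay":0,"az":0},{"x":0,"y":0,"z":0,"ax":0,"ay":0,"az":0}], claw=0.45, squeeze=25)

```text
time_s: 0.65
tool_pos: [0.2197, -0.6116, 0.2223]
tool_rot: [-180.0, 0.0, 0.2]
force: [0.1, 1.0, -0.3]
grip_width: 0.0642
grasp_force: 0.0
```

Emit:
jog_arm(motion=[{"x":2.3,"y":-3.9,"z":0.4,"ax":0,"ay":0,"az":0},{"x":2.3,"y":-3.9,"z":0.4,"ax":0,"ay":0,"az":0},{"x":2.3,"y":-3.9,"z":0.4,"ax":0,"ay":0,"az":0},{"x":2.3,"y":-3.9,"z":0.4,"ax":0,"ay":0,"az":0},{"x":2.3,"y":-3.9,"z":0.4,"ax":0,"ay":0,"az":0}])

```text
time_s: 1.15
tool_pos: [0.3354, -0.4151, 0.2025]
tool_rot: [180.0, -0.0, 0.1]
force: [0.3, -0.3, -0.2]
grip_width: 0.0631
grasp_force: 0.0
```

Emit:
jog_arm(motion=[{"x":2.3,"y":-3.9,"z":0.4,"ax":0,"ay":0,"az":0},{"x":2.3,"y":-3.9,"z":0.4,"ax":0,"ay":0,"az":0},{"x":2.3,"y":-3.9,"z":0.4,"ax":0,"ay":0,"az":0},{"x":2.3,"y":-3.9,"z":0.4,"ax":0,"ay":0,"az":0},{"x":2.3,"y":-3.9,"z":0.4,"ax":0,"ay":0,"az":0}])

```text
time_s: 1.65
tool_pos: [0.4504, -0.2202, 0.1827]
tool_rot: [180.0, -0.0, 0.1]
force: [-0.1, 0.7, 0.1]
grip_width: 0.063
grasp_force: 0.0
```

Emit:
jog_arm(motion=[{"x":2.3,"y":-3.9,"z":0,"ax":0,"ay":0,"az":0},{"x":2.3,"y":-3.9,"z":0,"ax":0,"ay":0,"az":0},{"x":2.3,"y":-3.9,"z":0,"ax":0,"ay":0,"az":0},{"x":2.3,"y":-3.9,"z":0,"ax":0,"ay":0,"az":0},{"x":2.3,"y":-3.9,"z":0,"ax":0,"ay":0,"az":0}])

```text
time_s: 2.15
tool_pos: [0.5655, -0.0253, 0.1828]
tool_rot: [180.0, -0.0, 0.1]
force: [1.1, -0.4, 1.3]
grip_width: 0.063
grasp_force: 0.0
```

Emit:
jog_arm(motion=[{"x":2.3,"y":-3.9,"z":0,"ax":0,"ay":0,"az":0},{"x":2.3,"y":-3.9,"z":0,"ax":0,"ay":0,"az":0},{"x":2.3,"y":-3.9,"z":0,"ax":0,"ay":0,"az":0},{"x":2.3,"y":-3.9,"z":0,"ax":0,"ay":0,"az":0},{"x":0,"y":0,"z":0,"ax":0,"ay":0,"az":0}])

```text
time_s: 2.65
tool_pos: [0.6569, 0.1379, 0.1816]
tool_rot: [-179.6, 0.0, 0.6]
force: [0.0, 0.7, 0.7]
grip_width: 0.0633
grasp_force: 0.0
```

Run:
```python
from h import *
p=env.camera_params('wrist'); im=env.read_camera('wrist'); cv2.imwrite('pics/w1.png',im[...,::-1])
print(p, env.get_obs()['tool_pos'])
print(rect(world('top',np.array([(50,275),(163,300),(137,402),(22,372)])/2+[80,60],.004)))
```

```text
{'fx': 272.6290820041999, 'fy': 272.6290820041999, 'cx': 253.60213405428345, 'cy': 192.32596100939836, 'k1': -0.06330630209355852, 'extrinsics': array([[ 0.01084099, -0.99991178, -0.00767528,  0.13212065],
       [ 0.96290764,  0.01250878, -0.26954111, -0.61243353],
       [ 0.26961334, -0.00446849,  0.96295829, -0.52675263],
       [ 0.        ,  0.        ,  0.        ,  1.        ]])} [0.65648435 0.13393206 0.18166597]
(array([446.1, 346.5]), array([153.5, 129. ]), 79.5)
```

View pics/w1.png

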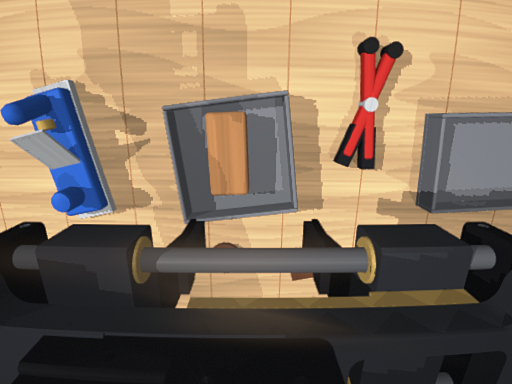

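The wrist view shows the block's top face with corners (205,113), (244,112), (248,193) and (210,194). The tray rim corners are (163,106), (288,92), (297,210) and (188,220).

Run:
```python
from h import *
print(env.get_obs()['tool_pos'],env.get_obs()['tool_rot'])
w=world('wrist',[(205,113),(244,112),(248,193),(210,194)],.040);print(np.round(w,3).tolist(),rect(w))
w=world('wrist',[(163,106),(288,92),(297,210),(188,220)],.035);print(np.round(w,3).tolist(),rect(w))
```

```text
[0.65648435 0.13393206 0.18166597] [-1.79830369e+02  8.07098556e-02  4.61575901e-01]
[[0.733, 0.187], [0.734, 0.145], [0.644, 0.141], [0.642, 0.185]] (array([688.5, 164.6]), array([90.7, 44.1]), 2.1)
[[0.741, 0.234], [0.756, 0.098], [0.622, 0.082], [0.608, 0.214]] (array([681.2, 158.3]), array([134.6, 138. ]), 6.3)
```

Emit:
jog_arm(motion=[{"x":1.5,"y":-1.7,"z":3,"ax":0,"ay":0,"az":-1.5},{"x":1.5,"y":-1.7,"z":3,"ax":0,"ay":0,"az":0},{"x":0,"y":0,"z":3,"ax":0,"ay":0,"az":0},{"x":0,"y":0,"z":0,"ax":0,"ay":0,"az":0},{"x":0,"y":0,"z":0,"ax":0,"ay":0,"az":0}])

```text
time_s: 3.2
tool_pos: [0.6861, 0.1617, 0.0926]
tool_rot: [179.9, 0.1, 1.4]
force: [-0.2, 0.5, 1.1]
grip_width: 0.0631
grasp_force: 0.0
```

Emit:
jog_arm(motion=[{"x":0,"y":-0.4,"z":2,"ax":0,"ay":0,"az":-0.6},{"x":0,"y":0,"z":2,"ax":0,"ay":0,"az":0},{"x":0,"y":0,"z":2,"ax":0,"ay":0,"az":0},{"x":0,"y":0,"z":1,"ax":0,"ay":0,"az":0},{"x":0,"y":0,"z":1,"ax":0,"ay":0,"az":0}])

```text
time_s: 3.7
tool_pos: [0.6875, 0.1668, 0.0142]
tool_rot: [180.0, -0.2, 2.0]
force: [-0.2, -0.2, 0.3]
grip_width: 0.0628
grasp_force: 0.0
```

Emit:
jog_arm(motion=[{"x":0,"y":0,"z":0,"ax":0,"ay":0,"az":0},{"x":0,"y":0,"z":0,"ax":0,"ay":0,"az":0},{"x":0,"y":0,"z":0,"ax":0,"ay":0,"az":0},{"x":0,"y":0,"z":0,"ax":0,"ay":0,"az":0},{"x":0,"y":0,"z":0,"ax":0,"ay":0,"az":0}], claw=-1)

```text
time_s: 4.2
tool_pos: [0.687, 0.168, 0.0138]
tool_rot: [-180.0, -0.1, 2.1]
force: [-0.6, -0.8, 4.0]
grip_width: 0.0445
grasp_force: 25.0
```

Emit:
jog_arm(motion=[{"x":0,"y":0,"z":-2,"ax":0,"ay":0,"az":0},{"x":0,"y":0,"z":-2.5,"ax":0,"ay":0,"az":0},{"x":0,"y":0,"z":-2.5,"ax":0,"ay":0,"az":0},{"x":0,"y":0,"z":-2.5,"ax":0,"ay":0,"az":0},{"x":0,"y":0,"z":-1.5,"ax":0,"ay":0,"az":0}])

```text
time_s: 4.7
tool_pos: [0.6868, 0.1679, 0.1246]
tool_rot: [-180.0, -0.1, 2.1]
force: [0.5, -0.2, -1.7]
grip_width: 0.0451
grasp_force: 25.0
```

Emit:
jog_arm(motion=[{"x":-2,"y":-1.6,"z":0,"ax":0,"ay":0,"az":0},{"x":-3,"y":-2.4,"z":0,"ax":0,"ay":0,"az":0},{"x":-3,"y":-2.4,"z":0,"ax":0,"ay":0,"az":0},{"x":-3,"y":-2.4,"z":0,"ax":0,"ay":0,"az":0},{"x":-3,"y":-2.4,"z":0,"ax":0,"ay":0,"az":0}])

```text
time_s: 5.2
tool_pos: [0.5405, 0.2748, 0.122]
tool_rot: [180.0, 0.0, 2.1]
force: [1.6, -0.0, -0.3]
grip_width: 0.0453
grasp_force: 25.0
```

Emit:
jog_arm(motion=[{"x":-3,"y":-2.4,"z":0,"ax":0,"ay":0,"az":0},{"x":-3,"y":-2.4,"z":0,"ax":0,"ay":0,"az":0},{"x":-3,"y":-2.4,"z":0,"ax":0,"ay":0,"az":0},{"x":-0.5,"y":-0.4,"z":2,"ax":0,"ay":0,"az":6},{"x":0,"y":0,"z":2,"ax":0,"ay":0,"az":6.6}])

```text
time_s: 5.7
tool_pos: [0.4425, 0.3488, 0.0826]
tool_rot: [-180.0, -0.0, -10.5]
force: [0.5, -0.5, -1.6]
grip_width: 0.0447
grasp_force: 25.0
```

Emit:
jog_arm(motion=[{"x":0,"y":0,"z":2,"ax":0,"ay":0,"az":0},{"x":0,"y":0,"z":2,"ax":0,"ay":0,"az":0},{"x":0,"y":0,"z":1,"ax":0,"ay":0,"az":0},{"x":0,"y":0,"z":0,"ax":0,"ay":0,"az":0},{"x":0,"y":0,"z":0,"ax":0,"ay":0,"az":0}])

```text
time_s: 6.2
tool_pos: [0.4446, 0.3472, 0.0329]
tool_rot: [-180.0, -0.0, -10.5]
force: [-0.2, 0.0, -0.5]
grip_width: 0.0449
grasp_force: 25.0
```

Emit:
jog_arm(motion=[{"x":0,"y":0,"z":1,"ax":0,"ay":0,"az":0},{"x":0,"y":0,"z":0.6,"ax":0,"ay":0,"az":0},{"x":0,"y":0,"z":0.3,"ax":0,"ay":0,"az":0},{"x":0,"y":0,"z":0.1,"ax":0,"ay":0,"az":0},{"x":0,"y":0,"z":0,"ax":0,"ay":0,"az":0}])

```text
time_s: 6.7
tool_pos: [0.4444, 0.3467, 0.0128]
tool_rot: [180.0, -0.0, -10.5]
force: [-2.4, -1.1, 2.9]
grip_width: 0.0447
grasp_force: 25.0
```

Emit:
jog_arm(motion=[{"x":0,"y":0,"z":0,"ax":0,"ay":0,"az":0},{"x":0,"y":0,"z":0,"ax":0,"ay":0,"az":0},{"x":0,"y":0,"z":0,"ax":0,"ay":0,"az":0},{"x":0,"y":0,"z":0,"ax":0,"ay":0,"az":0},{"x":0,"y":0,"z":-1,"ax":0,"ay":0,"az":0}], claw=0.6)

```text
time_s: 7.2
tool_pos: [0.4435, 0.3461, 0.0216]
tool_rot: [179.9, 0.1, -10.5]
force: [0.4, 0.0, -0.0]
grip_width: 0.0681
grasp_force: 0.0
```

Emit:
jog_arm(motion=[{"x":0,"y":0,"z":-2,"ax":0,"ay":0,"az":0},{"x":0,"y":0,"z":-3,"ax":0,"ay":0,"az":0},{"x":0,"y":0,"z":-3,"ax":0,"ay":0,"az":0},{"x":0,"y":0,"z":-3,"ax":0,"ay":0,"az":0},{"x":0,"y":0,"z":-2,"ax":0,"ay":0,"az":0}])

```text
time_s: 7.7
tool_pos: [0.4451, 0.3477, 0.1558]
tool_rot: [-179.9, -0.2, -10.5]
force: [0.0, 0.3, 0.1]
grip_width: 0.0694
grasp_force: 0.0
```

Run:
```python
from h import *
im=env.read_camera('top');o,m=parts(im=im,amin=80)
for r in o: print(*r)
cv2.imwrite('pics/t2.png',im[...,::-1])
```

```text
[244. 234.] [442.1  50.4] [42.6 42.4] 28.6 0.88
[194. 232.] [443.5 174.1] [40.6 41.3] 47.3 0.8
[342. 232.] [ 450.4 -189.9] [89.1 25.5] 67.9 0.89
[136. 234.] [442.7 320.1] [91.5 53.1] 4.4 0.28
[340. 199.] [ 533.8 -185.6] [40.5 44.8] 1.4 0.88
[295. 197.] [536.2 -71.9] [40.4 42.4] 1.4 0.77
[239. 198.] [530.2  65.2] [42.8 41.8] 11.1 0.87
[195. 194.] [537.7 176.4] [41.  40.3] 3.1 0.78
```

View pics/t2.png

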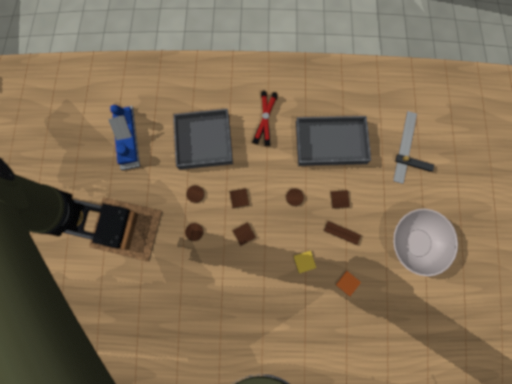

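The tray is now empty and the block sits on the mat at about (136,234). The 7 parts have not moved.

Emit:
jog_arm(motion=[{"x":0,"y":0,"z":0,"ax":0,"ay":0,"az":-5.3},{"x":0,"y":0,"z":0,"ax":0,"ay":0,"az":-5.2},{"x":0,"y":3,"z":0,"ax":0,"ay":0,"az":0},{"x":0,"y":4,"z":0,"ax":0,"ay":0,"az":0},{"x":0,"y":4,"z":0,"ax":0,"ay":0,"az":0}])

```text
time_s: 8.25
tool_pos: [0.4441, 0.2361, 0.1526]
tool_rot: [-180.0, -0.0, 0.1]
force: [0.5, -0.9, 0.9]
grip_width: 0.0696
grasp_force: 0.0
```

Emit:
jog_arm(motion=[{"x":0,"y":4,"z":2,"ax":0,"ay":0,"az":0},{"x":0,"y":2.2,"z":3,"ax":0,"ay":0,"az":0},{"x":0,"y":0,"z":4,"ax":0,"ay":0,"az":0},{"x":0,"y":0,"z":3,"ax":0,"ay":0,"az":0},{"x":0,"y":0,"z":0,"ax":0,"ay":0,"az":0}])

```text
time_s: 8.75
tool_pos: [0.4409, 0.1734, 0.0291]
tool_rot: [179.9, 0.4, -0.0]
force: [-0.6, 0.1, 0.0]
grip_width: 0.0698
grasp_force: 0.0
```

Emit:
jog_arm(motion=[{"x":0.1,"y":0,"z":1.5,"ax":0,"ay":0,"az":0},{"x":0,"y":0,"z":0.7,"ax":0,"ay":0,"az":0},{"x":0,"y":0,"z":0.2,"ax":0,"ay":0,"az":0},{"x":0,"y":0,"z":0,"ax":0,"ay":0,"az":0},{"x":0,"y":0,"z":0,"ax":0,"ay":0,"az":0}])

```text
time_s: 9.25
tool_pos: [0.4461, 0.1752, 0.0094]
tool_rot: [-180.0, -0.1, 0.0]
force: [0.6, 0.2, 0.2]
grip_width: 0.0696
grasp_force: 0.0
```

Emit:
jog_arm(motion=[{"x":0,"y":0,"z":0,"ax":0,"ay":0,"az":0},{"x":0,"y":0,"z":0,"ax":0,"ay":0,"az":0},{"x":0,"y":0,"z":0,"ax":0,"ay":0,"az":0},{"x":0,"y":0,"z":0,"ax":0,"ay":0,"az":0},{"x":0,"y":0,"z":0,"ax":0,"ay":0,"az":0}], claw=-1)

```text
time_s: 9.75
tool_pos: [0.4454, 0.1748, 0.0085]
tool_rot: [180.0, 0.0, -0.0]
force: [0.4, 0.5, -1.1]
grip_width: 0.0373
grasp_force: 0.0
```

Emit:
jog_arm(motion=[{"x":0,"y":0,"z":0,"ax":0,"ay":0,"az":0},{"x":0,"y":0,"z":0,"ax":0,"ay":0,"az":0},{"x":0,"y":0,"z":0,"ax":0,"ay":0,"az":0},{"x":0,"y":0,"z":0,"ax":0,"ay":0,"az":0},{"x":0,"y":0,"z":0,"ax":0,"ay":0,"az":0}], claw=0.6)

```text
time_s: 10.25
tool_pos: [0.4454, 0.1748, 0.0085]
tool_rot: [180.0, 0.0, -0.0]
force: [-0.3, 0.6, -0.8]
grip_width: 0.0662
grasp_force: 0.0
```

Emit:
jog_arm(motion=[{"x":0,"y":0,"z":0.3,"ax":0,"ay":0,"az":0},{"x":0,"y":0,"z":0.3,"ax":0,"ay":0,"az":0},{"x":0,"y":0,"z":0,"ax":0,"ay":0,"az":0},{"x":0,"y":0,"z":0,"ax":0,"ay":0,"az":0},{"x":0,"y":0,"z":0,"ax":0,"ay":0,"az":0}])

```text
time_s: 10.75
tool_pos: [0.4455, 0.1749, 0.0025]
tool_rot: [180.0, -0.0, -0.0]
force: [1.1, 0.3, -0.2]
grip_width: 0.0694
grasp_force: 0.0
```

Emit:
jog_arm(motion=[{"x":0,"y":0,"z":0,"ax":0,"ay":0,"az":0},{"x":0,"y":0,"z":0,"ax":0,"ay":0,"az":0},{"x":0,"y":0,"z":0,"ax":0,"ay":0,"az":0},{"x":0,"y":0,"z":0,"ax":0,"ay":0,"az":0},{"x":0,"y":0,"z":0,"ax":0,"ay":0,"az":0}], claw=-1)

```text
time_s: 11.25
tool_pos: [0.4455, 0.1748, 0.0026]
tool_rot: [180.0, -0.0, -0.0]
force: [-0.4, -0.4, 0.1]
grip_width: 0.0447
grasp_force: 25.0
```

Emit:
jog_arm(motion=[{"x":0,"y":0,"z":-2,"ax":0,"ay":0,"az":0},{"x":0,"y":0,"z":-4,"ax":0,"ay":0,"az":0},{"x":0,"y":0,"z":-4,"ax":0,"ay":0,"az":0},{"x":1,"y":3,"z":0,"ax":0,"ay":0,"az":0},{"x":0,"y":4.2,"z":0,"ax":0,"ay":0,"az":0}])

```text
time_s: 11.75
tool_pos: [0.4576, 0.1044, 0.1046]
tool_rot: [-179.9, -0.3, 0.3]
force: [1.2, 0.1, -0.9]
grip_width: 0.0449
grasp_force: 25.0
```

Emit:
jog_arm(motion=[{"x":0,"y":4.2,"z":0,"ax":0,"ay":0,"az":0},{"x":0,"y":4.2,"z":0,"ax":0,"ay":0,"az":0},{"x":0,"y":4.2,"z":0,"ax":0,"ay":0,"az":0},{"x":0,"y":4.2,"z":0,"ax":0,"ay":0,"az":0},{"x":0,"y":4.2,"z":0,"ax":0,"ay":0,"az":0}])

```text
time_s: 12.25
tool_pos: [0.4552, -0.1088, 0.1027]
tool_rot: [180.0, -0.0, 0.0]
force: [0.9, -0.1, 0.1]
grip_width: 0.0447
grasp_force: 25.0
```

Emit:
jog_arm(motion=[{"x":0,"y":4.2,"z":0,"ax":0,"ay":0,"az":0},{"x":0,"y":4.2,"z":0,"ax":0,"ay":0,"az":0},{"x":0,"y":4.2,"z":0,"ax":0,"ay":0,"az":0},{"x":0,"y":4.2,"z":0,"ax":0,"ay":0,"az":0},{"x":0,"y":4.2,"z":0,"ax":0,"ay":0,"az":0}])

```text
time_s: 12.75
tool_pos: [0.4552, -0.3188, 0.1025]
tool_rot: [180.0, -0.0, 0.0]
force: [-0.1, 0.2, 0.6]
grip_width: 0.0449
grasp_force: 25.0
```

Emit:
jog_arm(motion=[{"x":-1.5,"y":4,"z":0,"ax":0,"ay":0,"az":0},{"x":-1.25,"y":2.5,"z":0,"ax":0,"ay":0,"az":0},{"x":0,"y":0,"z":3,"ax":0,"ay":0,"az":0},{"x":0,"y":0,"z":3,"ax":0,"ay":0,"az":0},{"x":0,"y":0,"z":1.7,"ax":0,"ay":0,"az":0}])

```text
time_s: 13.25
tool_pos: [0.4264, -0.3814, 0.023]
tool_rot: [-179.9, 0.1, -0.0]
force: [-0.2, 0.5, -0.6]
grip_width: 0.0448
grasp_force: 25.0
```

Emit:
jog_arm(motion=[{"x":0,"y":0,"z":0,"ax":0,"ay":0,"az":0},{"x":0,"y":0,"z":0,"ax":0,"ay":0,"az":0},{"x":0,"y":0,"z":0,"ax":0,"ay":0,"az":0},{"x":0,"y":0,"z":-2,"ax":0,"ay":0,"az":0},{"x":0,"y":0,"z":-4,"ax":0,"ay":0,"az":0}], claw=0.35)

```text
time_s: 13.75
tool_pos: [0.4265, -0.3808, 0.0846]
tool_rot: [-179.8, 0.2, 0.0]
force: [0.6, 0.2, -0.1]
grip_width: 0.0584
grasp_force: 0.0
```

Emit:
jog_arm(motion=[{"x":1.4,"y":-3.9,"z":0,"ax":0,"ay":0,"az":0},{"x":1.4,"y":-3.9,"z":0,"ax":0,"ay":0,"az":0},{"x":1.4,"y":-3.9,"z":0,"ax":0,"ay":0,"az":0},{"x":1.4,"y":-3.9,"z":0,"ax":0,"ay":0,"az":0},{"x":1.4,"y":-3.9,"z":0,"ax":0,"ay":0,"az":0}], claw=0.6)

```text
time_s: 14.25
tool_pos: [0.4993, -0.1859, 0.0875]
tool_rot: [179.9, -0.2, -0.0]
force: [0.8, -0.8, -0.3]
grip_width: 0.0696
grasp_force: 0.0
```

Emit:
jog_arm(motion=[{"x":1.4,"y":-3.9,"z":0,"ax":0,"ay":0,"az":0},{"x":1.4,"y":-3.9,"z":0,"ax":0,"ay":0,"az":0},{"x":1.0,"y":-3.7,"z":0,"ax":0,"ay":0,"az":0},{"x":0,"y":0,"z":3,"ax":0,"ay":0,"az":0},{"x":0,"y":0,"z":2,"ax":0,"ay":0,"az":0}])

```text
time_s: 14.75
tool_pos: [0.5374, -0.0703, 0.0365]
tool_rot: [180.0, -0.2, 0.2]
force: [0.1, 0.2, -0.7]
grip_width: 0.0698
grasp_force: 0.0
```

Emit:
jog_arm(motion=[{"x":0,"y":0,"z":2,"ax":0,"ay":0,"az":0},{"x":0,"y":0,"z":0,"ax":0,"ay":0,"az":0},{"x":0,"y":0,"z":0,"ax":0,"ay":0,"az":0},{"x":0,"y":0,"z":0,"ax":0,"ay":0,"az":0},{"x":0,"y":0,"z":0,"ax":0,"ay":0,"az":0}])

```text
time_s: 15.25
tool_pos: [0.5371, -0.0724, 0.0171]
tool_rot: [180.0, -0.2, -0.0]
force: [0.2, 0.2, -1.1]
grip_width: 0.0694
grasp_force: 0.0
```

Run:
```python
from h import *
im=env.read_camera('top');o,m=parts(im=im,amin=40)
for r in o: print(*r)
cv2.imwrite('pics/t3.png',cv2.resize(im[100:300,180:480,::-1],None,fx=2,fy=2,interpolation=cv2.INTER_CUBIC))
```

```text
[ 36. 359.] [117.6 564.9] [61.4 45.3] 43.6 0.22
[ 20. 330.] [183.8 599.3] [67.4 40.8] 67.5 0.28
[418. 245.] [ 423.8 -381.9] [37.1 39.2] 0.4 0.79
[244. 234.] [441.7  50.2] [41.6 40.3] 28.6 0.9
[132. 233.] [441.5 326.8] [19.9 93.1] 80.2 0.46
[239. 198.] [530.1  65.5] [41.9 40.8] 11.1 0.89
[195. 194.] [537.6 175.3] [40.7 43.1] 1.5 0.76
```

View pics/t3.png

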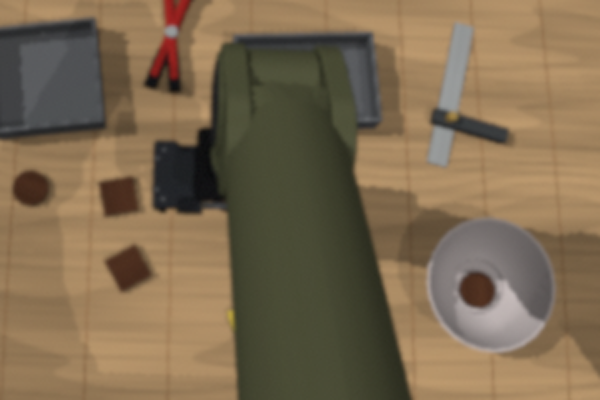

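The crop shows the disc lying flat in the bowl at (477,289). Next I descend on the second disc.

Emit:
jog_arm(motion=[{"x":0,"y":0,"z":0.8,"ax":0,"ay":0,"az":0},{"x":0,"y":0,"z":0.5,"ax":0,"ay":0,"az":0},{"x":0,"y":0,"z":0,"ax":0,"ay":0,"az":0},{"x":0,"y":0,"z":0,"ax":0,"ay":0,"az":0},{"x":0,"y":0,"z":0,"ax":0,"ay":0,"az":0}])

```text
time_s: 15.8
tool_pos: [0.536, -0.0721, 0.0025]
tool_rot: [180.0, 0.0, 0.0]
force: [-0.7, -0.5, 0.6]
grip_width: 0.0694
grasp_force: 0.0
```

Emit:
jog_arm(motion=[{"x":0,"y":0,"z":0,"ax":0,"ay":0,"az":0},{"x":0,"y":0,"z":0,"ax":0,"ay":0,"az":0},{"x":0,"y":0,"z":0,"ax":0,"ay":0,"az":0},{"x":0,"y":0,"z":0,"ax":0,"ay":0,"az":0},{"x":0,"y":0,"z":0,"ax":0,"ay":0,"az":0}], claw=-1)

```text
time_s: 16.3
tool_pos: [0.536, -0.0722, 0.0026]
tool_rot: [180.0, -0.0, -0.0]
force: [-1.1, 0.1, 0.6]
grip_width: 0.0448
grasp_force: 25.0
```

Emit:
jog_arm(motion=[{"x":0,"y":0,"z":-2,"ax":0,"ay":0,"az":0},{"x":0,"y":0,"z":-4,"ax":0,"ay":0,"az":0},{"x":0,"y":0,"z":-4,"ax":0,"ay":0,"az":0},{"x":-1.0,"y":3.7,"z":0,"ax":0,"ay":0,"az":0},{"x":-1.4,"y":3.9,"z":0,"ax":0,"ay":0,"az":0}])

```text
time_s: 16.8
tool_pos: [0.5137, -0.1478, 0.1046]
tool_rot: [179.9, -0.3, 0.2]
force: [-0.1, -1.6, -0.5]
grip_width: 0.0445
grasp_force: 25.0
```

Emit:
jog_arm(motion=[{"x":-1.4,"y":3.9,"z":0,"ax":0,"ay":0,"az":0},{"x":-1.4,"y":3.9,"z":0,"ax":0,"ay":0,"az":0},{"x":-1.4,"y":3.9,"z":0,"ax":0,"ay":0,"az":0},{"x":-1.4,"y":3.9,"z":0,"ax":0,"ay":0,"az":0},{"x":-1.4,"y":3.9,"z":0,"ax":0,"ay":0,"az":0}])

```text
time_s: 17.3
tool_pos: [0.4412, -0.3446, 0.1027]
tool_rot: [180.0, -0.0, 0.0]
force: [1.3, -0.2, 0.4]
grip_width: 0.0451
grasp_force: 25.0
```

Emit:
jog_arm(motion=[{"x":-1.4,"y":3.9,"z":0,"ax":0,"ay":0,"az":0},{"x":0,"y":0,"z":2,"ax":0,"ay":0,"az":0},{"x":0,"y":0,"z":3,"ax":0,"ay":0,"az":0},{"x":0,"y":0,"z":2,"ax":0,"ay":0,"az":0},{"x":0,"y":0,"z":0,"ax":0,"ay":0,"az":0}])

```text
time_s: 17.8
tool_pos: [0.4256, -0.3803, 0.0293]
tool_rot: [-179.8, 0.3, -0.0]
force: [0.1, 0.7, 0.1]
grip_width: 0.045
grasp_force: 25.0
```

Emit:
jog_arm(motion=[{"x":0,"y":0,"z":0,"ax":0,"ay":0,"az":0},{"x":0,"y":0,"z":0,"ax":0,"ay":0,"az":0},{"x":0,"y":0,"z":0,"ax":0,"ay":0,"az":0},{"x":0,"y":0,"z":-2,"ax":0,"ay":0,"az":0},{"x":0,"y":0,"z":-3,"ax":0,"ay":0,"az":0}], claw=0.35)

```text
time_s: 18.3
tool_pos: [0.427, -0.3813, 0.0824]
tool_rot: [-179.9, 0.1, 0.0]
force: [0.6, -0.3, 0.0]
grip_width: 0.0581
grasp_force: 0.0
```

Emit:
jog_arm(motion=[{"x":0.5,"y":-3.8,"z":0,"ax":0,"ay":0,"az":0},{"x":0.5,"y":-3.8,"z":0,"ax":0,"ay":0,"az":0},{"x":0.5,"y":-3.8,"z":0,"ax":0,"ay":0,"az":0},{"x":0.5,"y":-3.8,"z":0,"ax":0,"ay":0,"az":0},{"x":0.2,"y":-4.0,"z":0,"ax":0,"ay":0,"az":0}], claw=0.2)

```text
time_s: 18.8
tool_pos: [0.4509, -0.189, 0.0839]
tool_rot: [179.9, -0.1, -0.0]
force: [0.8, 0.6, 1.6]
grip_width: 0.0522
grasp_force: 0.0
```

Emit:
jog_arm(motion=[{"x":0,"y":0,"z":0,"ax":0,"ay":0,"az":-8.5},{"x":0,"y":0,"z":0,"ax":0,"ay":0,"az":-8.5},{"x":0,"y":0,"z":0,"ax":0,"ay":0,"az":-8.5},{"x":0,"y":0,"z":0,"ax":0,"ay":0,"az":-8.5},{"x":0,"y":0,"z":0,"ax":0,"ay":0,"az":-8.5}])

```text
time_s: 19.3
tool_pos: [0.4506, -0.1903, 0.0837]
tool_rot: [179.9, -0.0, 42.9]
force: [-0.0, -0.1, -0.7]
grip_width: 0.0525
grasp_force: 0.0
```

Emit:
jog_arm(motion=[{"x":0,"y":0,"z":0,"ax":0,"ay":0,"az":-8.5},{"x":0,"y":0,"z":0,"ax":0,"ay":0,"az":-8.5},{"x":0,"y":0,"z":0,"ax":0,"ay":0,"az":-8.5},{"x":0,"y":0,"z":3,"ax":0,"ay":0,"az":0},{"x":0,"y":0,"z":2,"ax":0,"ay":0,"az":0}])

```text
time_s: 19.8
tool_pos: [0.4506, -0.1905, 0.0329]
tool_rot: [179.9, 0.0, 68.0]
force: [-0.5, 0.5, 0.2]
grip_width: 0.0521
grasp_force: 0.0
```

Run:
```python
from h import *
im=env.read_camera('scene');o,m=parts('scene',im=im,amin=40)
for r in o: print(*r)
cv2.imwrite('pics/s4.png',im[...,::-1])
```

```text
[368. 290.] [486.2 332.1] [51.5 13. ] 74.3 0.5
[303. 252.] [543.9 179.5] [46.8 42.1] 55.6 0.79
[278. 219.] [536.3  69.1] [45.7 46.4] 12.3 0.91
[305. 200.] [447.3  54.9] [47.4 44.3] 30.5 0.89
[225. 158.] [ 538.6 -182.3] [45.  47.4] 5.0 0.89
[252. 146.] [ 456.3 -185. ] [94.5 27. ] 66.9 0.85
[211.  42.] [ 260.8 -768.2] [199.8 135.7] 67.3 0.27
[295.  14.] [-102.8 -769. ] [249.6 129.5] 39.8 0.57
```

View pics/s4.png

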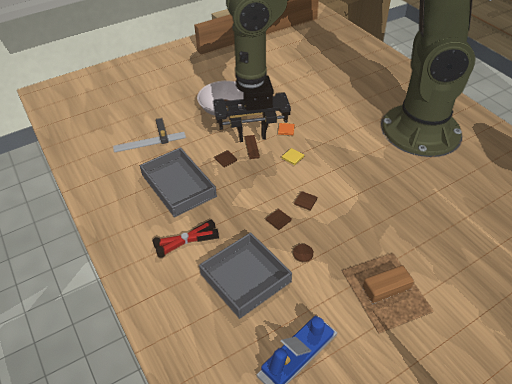

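The scene shows the block on the mat at (388,283), the remaining parts unmoved, and the fingers straddling the strip at (252,146).

Emit:
jog_arm(motion=[{"x":0,"y":0,"z":2,"ax":0,"ay":0,"az":0},{"x":0,"y":0,"z":0.7,"ax":0,"ay":0,"az":0},{"x":0,"y":0,"z":0.3,"ax":0,"ay":0,"az":0},{"x":0,"y":0,"z":0,"ax":0,"ay":0,"az":0},{"x":0,"y":0,"z":0,"ax":0,"ay":0,"az":0}])

```text
time_s: 20.35
tool_pos: [0.4506, -0.1904, 0.0035]
tool_rot: [179.9, 0.0, 68.0]
force: [0.7, 0.3, -0.0]
grip_width: 0.0519
grasp_force: 0.0
```

Emit:
jog_arm(motion=[{"x":0,"y":0,"z":0,"ax":0,"ay":0,"az":0},{"x":0,"y":0,"z":0,"ax":0,"ay":0,"az":0},{"x":0,"y":0,"z":0,"ax":0,"ay":0,"az":0},{"x":0,"y":0,"z":0,"ax":0,"ay":0,"az":0},{"x":0,"y":0,"z":0,"ax":0,"ay":0,"az":0}], claw=-1)

```text
time_s: 20.85
tool_pos: [0.4501, -0.1902, 0.0027]
tool_rot: [180.0, 0.0, 68.0]
force: [1.0, -0.8, 1.7]
grip_width: 0.0275
grasp_force: 25.0
```

Emit:
jog_arm(motion=[{"x":0,"y":0,"z":-2,"ax":0,"ay":0,"az":0},{"x":0,"y":0,"z":-4,"ax":0,"ay":0,"az":0},{"x":0,"y":0,"z":-4,"ax":0,"ay":0,"az":0},{"x":0,"y":0,"z":0,"ax":0,"ay":0,"az":-8.5},{"x":0,"y":0,"z":0,"ax":0,"ay":0,"az":-8.5}])

```text
time_s: 21.35
tool_pos: [0.451, -0.1906, 0.1043]
tool_rot: [179.8, 0.1, 85.3]
force: [-0.9, -0.0, -0.7]
grip_width: 0.0273
grasp_force: 25.0
```

Emit:
jog_arm(motion=[{"x":0,"y":0,"z":0,"ax":0,"ay":0,"az":-5},{"x":0.5,"y":3.6,"z":0,"ax":0,"ay":0,"az":0},{"x":0.5,"y":4,"z":0,"ax":0,"ay":0,"az":0},{"x":0.5,"y":4,"z":0,"ax":0,"ay":0,"az":0},{"x":0.5,"y":4,"z":0,"ax":0,"ay":0,"az":0}])

```text
time_s: 21.85
tool_pos: [0.6072, -0.1701, 0.1023]
tool_rot: [-180.0, 0.0, 90.0]
force: [0.1, -0.3, -0.0]
grip_width: 0.0276
grasp_force: 25.0
```

Emit:
jog_arm(motion=[{"x":0.4,"y":4,"z":0,"ax":0,"ay":0,"az":0},{"x":0,"y":3.6,"z":0,"ax":0,"ay":0,"az":0},{"x":0,"y":0,"z":2,"ax":0,"ay":0,"az":0},{"x":0,"y":0,"z":2,"ax":0,"ay":0,"az":0},{"x":0,"y":0,"z":1,"ax":0,"ay":0,"az":0}])

```text
time_s: 22.35
tool_pos: [0.6806, -0.1658, 0.0497]
tool_rot: [-179.8, -0.1, 90.0]
force: [-0.2, -0.6, 0.9]
grip_width: 0.0275
grasp_force: 25.0
```

Emit:
jog_arm(motion=[{"x":0,"y":0,"z":2,"ax":0,"ay":0,"az":0},{"x":0,"y":0,"z":1.5,"ax":0,"ay":0,"az":0},{"x":0,"y":0,"z":0.6,"ax":0,"ay":0,"az":0},{"x":0,"y":0,"z":0,"ax":0,"ay":0,"az":0},{"x":0,"y":0,"z":0,"ax":0,"ay":0,"az":0}])

```text
time_s: 22.85
tool_pos: [0.6824, -0.1663, 0.0124]
tool_rot: [179.9, 0.0, 90.0]
force: [1.3, -0.8, 0.3]
grip_width: 0.0276
grasp_force: 25.0
```

Emit:
jog_arm(motion=[{"x":0,"y":0,"z":0,"ax":0,"ay":0,"az":0},{"x":0,"y":0,"z":0,"ax":0,"ay":0,"az":0},{"x":0,"y":0,"z":0,"ax":0,"ay":0,"az":0},{"x":0,"y":0,"z":-3,"ax":0,"ay":0,"az":0},{"x":0,"y":0,"z":-4,"ax":0,"ay":0,"az":0}], claw=0.1)

```text
time_s: 23.35
tool_pos: [0.6798, -0.1658, 0.0796]
tool_rot: [-179.7, -0.1, 90.0]
force: [0.3, 0.1, -0.8]
grip_width: 0.0473
grasp_force: 0.0
```

Emit:
jog_arm(motion=[{"x":-0.5,"y":-3.7,"z":0,"ax":0,"ay":0,"az":-1.5},{"x":-0.5,"y":-3.7,"z":0,"ax":0,"ay":0,"az":0},{"x":-0.5,"y":-3.7,"z":0,"ax":0,"ay":0,"az":0},{"x":-0.1,"y":-3.6,"z":0,"ax":0,"ay":0,"az":0},{"x":0,"y":0,"z":2,"ax":0,"ay":0,"az":0}], claw=0.6)

```text
time_s: 23.85
tool_pos: [0.5327, -0.1874, 0.064]
tool_rot: [179.9, 0.2, 91.3]
force: [1.0, 0.2, 0.7]
grip_width: 0.0688
grasp_force: 0.0
```

Emit:
jog_arm(motion=[{"x":0,"y":0,"z":3,"ax":0,"ay":0,"az":0},{"x":0,"y":0,"z":0,"ax":0,"ay":0,"az":0},{"x":0,"y":0,"z":0,"ax":0,"ay":0,"az":0},{"x":0,"y":0,"z":0,"ax":0,"ay":0,"az":0},{"x":0,"y":0,"z":0,"ax":0,"ay":0,"az":0}])

```text
time_s: 24.35
tool_pos: [0.5365, -0.1852, 0.033]
tool_rot: [179.9, 0.1, 91.5]
force: [0.3, -0.2, -0.7]
grip_width: 0.0696
grasp_force: 0.0
```

Run:
```python
from h import *
print(env.get_obs()['tool_pos'],env.get_obs()['tool_rot'])
for n in('top','scene'):
    im=env.read_camera(n);o,m=parts(n,im=im,amin=40)
    print(n)
    for r in o: print(*r)
    if n=='scene': cv2.imwrite('pics/s5.png',im[...,::-1])
```

```text
[ 0.53654087 -0.18524232  0.03298078] [1.79870494e+02 5.29624459e-02 9.15103587e+01]
top
[ 35. 360.] [120.1 561.4] [65.1 44.1] 33.2 0.21
[ 20. 330.] [183.8 599.3] [67.4 40.8] 67.5 0.29
[132. 230.] [441.9 326.4] [20.5 92.3] 80.2 0.43
[247. 223.] [468.3  46. ] [ 51.8 105.1] 80.2 0.57
[333. 199.] [ 532.3 -168.1] [10.1 43.1] 89.2 0.66
[195. 194.] [537.6 175.3] [40.7 43.1] 1.5 0.76
[331. 142.] [ 681.  -166.7] [24.4 86.5] 1.8 0.8
[264. 135.] [701.8  12.9] [38.2 41.2] 1.4 0.18
scene
[367. 290.] [486.4 331.7] [51.3 12.7] 81.1 0.52
[303. 252.] [543.9 179.5] [46.8 42.1] 55.6 0.79
[295. 203.] [473.9  50.7] [ 59.1 110.2] 79.5 0.58
[179. 183.] [ 682.9 -166.5] [93.6 27.3] 89.9 0.88
[225. 158.] [ 539.4 -182.2] [43.1 47.4] 4.6 0.93
[197.  40.] [ 319.4 -788.8] [191.3  12.4] 66.9 0.44
[269.  20.] [  23.5 -785.1] [188.3 381.2] 89.0 0.39
```

The strip is in the long tray. The square that was at (530,65) has been knocked up against its neighbour; I'll handle that later.

Emit:
jog_arm(motion=[{"x":0,"y":0,"z":2,"ax":0,"ay":0,"az":0},{"x":0,"y":0,"z":0.6,"ax":0,"ay":0,"az":0},{"x":0,"y":0,"z":0.3,"ax":0,"ay":0,"az":0},{"x":0,"y":0,"z":0,"ax":0,"ay":0,"az":0},{"x":0,"y":0,"z":0,"ax":0,"ay":0,"az":0}])

```text
time_s: 24.95
tool_pos: [0.5357, -0.1851, 0.0031]
tool_rot: [180.0, 0.0, 91.5]
force: [0.5, -0.7, -0.2]
grip_width: 0.0694
grasp_force: 0.0
```

Emit:
jog_arm(motion=[{"x":0,"y":0,"z":0,"ax":0,"ay":0,"az":0},{"x":0,"y":0,"z":0,"ax":0,"ay":0,"az":0},{"x":0,"y":0,"z":0,"ax":0,"ay":0,"az":0},{"x":0,"y":0,"z":0,"ax":0,"ay":0,"az":0},{"x":0,"y":0,"z":0,"ax":0,"ay":0,"az":0}], claw=-1)

```text
time_s: 25.45
tool_pos: [0.5354, -0.1851, 0.0027]
tool_rot: [180.0, 0.0, 91.5]
force: [-1.2, -0.2, 0.5]
grip_width: 0.0436
grasp_force: 24.6
```

Emit:
jog_arm(motion=[{"x":0,"y":0,"z":-2,"ax":0,"ay":0,"az":0},{"x":0,"y":0,"z":-4,"ax":0,"ay":0,"az":0},{"x":0,"y":0,"z":-4,"ax":0,"ay":0,"az":0},{"x":0,"y":0,"z":0,"ax":0,"ay":0,"az":0},{"x":0,"y":0,"z":0,"ax":0,"ay":0,"az":0}])

```text
time_s: 25.95
tool_pos: [0.5359, -0.1853, 0.1036]
tool_rot: [179.9, 0.1, 91.5]
force: [-0.8, -0.5, -0.5]
grip_width: 0.0437
grasp_force: 24.6
```

View pics/s5.png

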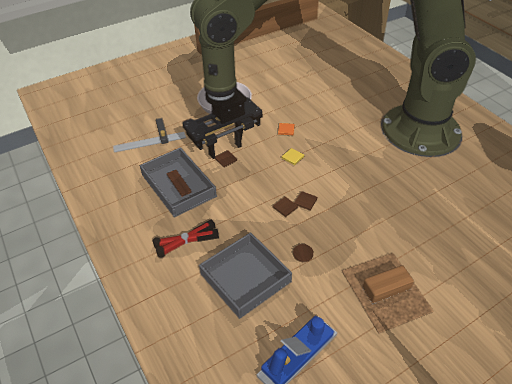

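Two squares now lie nearly touching at (285,207) and (306,201), and the strip is in the long tray. I have the third square and am taking it to the square tray.

Emit:
jog_arm(motion=[{"x":3.5,"y":1.7,"z":0,"ax":0,"ay":0,"az":0},{"x":4,"y":2,"z":0,"ax":0,"ay":0,"az":0},{"x":4,"y":2,"z":0,"ax":0,"ay":0,"az":0},{"x":4,"y":2,"z":0,"ax":0,"ay":0,"az":0},{"x":4,"y":2,"z":0,"ax":0,"ay":0,"az":0}])

```text
time_s: 26.45
tool_pos: [0.6264, 0.0139, 0.1004]
tool_rot: [-179.8, 0.0, 91.5]
force: [-0.2, 0.0, -0.3]
grip_width: 0.0436
grasp_force: 24.6
```

Emit:
jog_arm(motion=[{"x":4,"y":2,"z":0,"ax":0,"ay":0,"az":0},{"x":4,"y":2,"z":0,"ax":0,"ay":0,"az":0},{"x":3.2,"y":2,"z":0,"ax":0,"ay":0,"az":0},{"x":0,"y":0,"z":2,"ax":0,"ay":0,"az":-5},{"x":0,"y":0,"z":2,"ax":0,"ay":0,"az":0}])

```text
time_s: 26.95
tool_pos: [0.6833, 0.1285, 0.06]
tool_rot: [-179.9, -0.1, 96.8]
force: [0.5, -0.9, -0.8]
grip_width: 0.0436
grasp_force: 24.6
```

Emit:
jog_arm(motion=[{"x":0,"y":0,"z":2,"ax":0,"ay":0,"az":0},{"x":0,"y":0,"z":2,"ax":0,"ay":0,"az":0},{"x":0,"y":0,"z":1,"ax":0,"ay":0,"az":0},{"x":0,"y":0,"z":0,"ax":0,"ay":0,"az":0},{"x":0,"y":0,"z":0,"ax":0,"ay":0,"az":0}])

```text
time_s: 27.45
tool_pos: [0.684, 0.126, 0.0124]
tool_rot: [-180.0, -0.0, 96.5]
force: [-0.5, -0.6, 1.0]
grip_width: 0.0436
grasp_force: 24.7
```

Emit:
jog_arm(motion=[{"x":0,"y":0,"z":0,"ax":0,"ay":0,"az":0},{"x":0,"y":0,"z":0,"ax":0,"ay":0,"az":0},{"x":0,"y":0,"z":0,"ax":0,"ay":0,"az":0},{"x":0,"y":0,"z":-3,"ax":0,"ay":0,"az":0},{"x":0,"y":0,"z":-4,"ax":0,"ay":0,"az":0}], claw=0.3)

```text
time_s: 27.95
tool_pos: [0.6823, 0.1254, 0.0809]
tool_rot: [-179.7, 0.0, 96.5]
force: [0.8, -0.5, 0.5]
grip_width: 0.0563
grasp_force: 0.0
```

Emit:
jog_arm(motion=[{"x":1.6,"y":-3.5,"z":0,"ax":0,"ay":0,"az":0},{"x":1.7,"y":-3.5,"z":0,"ax":0,"ay":0,"az":0},{"x":1.7,"y":-3.5,"z":0,"ax":0,"ay":0,"az":0},{"x":1.6,"y":-3.4,"z":0,"ax":0,"ay":0,"az":0},{"x":0,"y":0,"z":2,"ax":0,"ay":0,"az":0}], claw=0.6)

```text
time_s: 28.45
tool_pos: [0.536, 0.1797, 0.0654]
tool_rot: [179.8, -0.0, 96.8]
force: [1.4, -0.5, -0.1]
grip_width: 0.0693
grasp_force: 0.0
```

Emit:
jog_arm(motion=[{"x":0,"y":0,"z":3,"ax":0,"ay":0,"az":0},{"x":0,"y":0,"z":2,"ax":0,"ay":0,"az":0},{"x":0,"y":0,"z":0.7,"ax":0,"ay":0,"az":0},{"x":0,"y":0,"z":0.3,"ax":0,"ay":0,"az":0},{"x":0,"y":0,"z":0,"ax":0,"ay":0,"az":0}])

```text
time_s: 28.95
tool_pos: [0.5391, 0.176, 0.0031]
tool_rot: [180.0, -0.0, 96.5]
force: [-0.2, -0.7, 0.3]
grip_width: 0.0694
grasp_force: 0.0
```

Emit:
jog_arm(motion=[{"x":0,"y":0,"z":0,"ax":0,"ay":0,"az":0},{"x":0,"y":0,"z":0,"ax":0,"ay":0,"az":0},{"x":0,"y":0,"z":0,"ax":0,"ay":0,"az":0},{"x":0,"y":0,"z":0,"ax":0,"ay":0,"az":0},{"x":0,"y":0,"z":0,"ax":0,"ay":0,"az":0}], claw=-1)

```text
time_s: 29.45
tool_pos: [0.539, 0.1759, 0.0029]
tool_rot: [180.0, 0.0, 96.5]
force: [0.1, -0.3, 1.7]
grip_width: 0.0448
grasp_force: 25.0
```

Run:
```python
from h import *
im=env.read_camera('top');o,m=parts('top',im=im,amin=40)
for r in o: print(*r)
cv2.imwrite('pics/t6.png',cv2.resize(im[90:270,160:320,::-1],None,fx=3.3,fy=3.3,interpolation=cv2.INTER_CUBIC))
```

```text
[ 36. 359.] [118.  565.1] [61.3 45.9] 42.5 0.22
[ 20. 329.] [172.3 604.7] [57.7 48.7] 35.1 0.27
[419. 243.] [ 427.  -384.2] [40.1 48.4] 43.0 0.8
[131. 232.] [441.  327.5] [17.9 93. ] 79.1 0.51
[246. 222.] [468.5  47.2] [ 53.8 106.2] 79.7 0.57
[331. 142.] [ 682.  -166.8] [85.8 25.5] 89.4 0.89
[218. 139.] [684.3 125.9] [41.2 41.3] 3.2 0.88
```

View pics/t6.png

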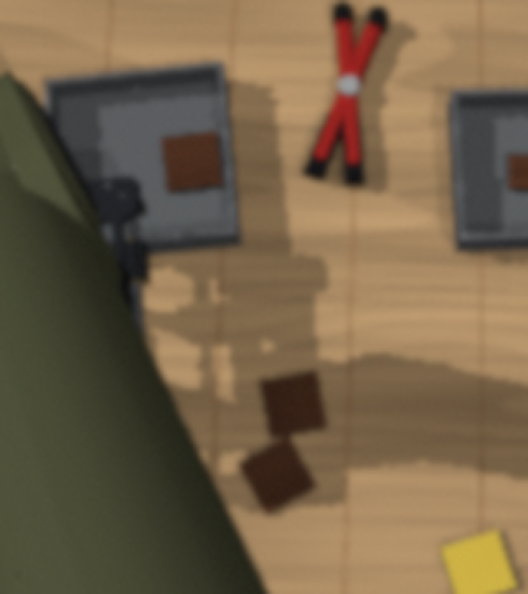

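The lower square is at crop (278,475) and the upper at (294,404), corners touching. One square is in the tray. The last disc is gripped, so I'm carrying it to the bowl.

Emit:
jog_arm(motion=[{"x":0,"y":0,"z":-2,"ax":0,"ay":0,"az":0},{"x":0,"y":0,"z":-4,"ax":0,"ay":0,"az":0},{"x":0,"y":0,"z":-4,"ax":0,"ay":0,"az":0},{"x":-3.2,"y":-1,"z":0,"ax":0,"ay":0,"az":0},{"x":-4,"y":-1.3,"z":0,"ax":0,"ay":0,"az":0}])

```text
time_s: 30.0
tool_pos: [0.5248, 0.1035, 0.1043]
tool_rot: [179.8, -0.1, 96.8]
force: [-0.5, -1.0, 0.2]
grip_width: 0.0445
grasp_force: 25.0
```

Emit:
jog_arm(motion=[{"x":-4,"y":-1.3,"z":0,"ax":0,"ay":0,"az":0},{"x":-4,"y":-1.3,"z":0,"ax":0,"ay":0,"az":0},{"x":-4,"y":-1.3,"z":0,"ax":0,"ay":0,"az":0},{"x":-4,"y":-1.3,"z":0,"ax":0,"ay":0,"az":0},{"x":-4,"y":-1.3,"z":0,"ax":0,"ay":0,"az":0}])

```text
time_s: 30.5
tool_pos: [0.4813, -0.106, 0.1027]
tool_rot: [180.0, 0.0, 96.5]
force: [0.8, -0.2, 0.7]
grip_width: 0.0449
grasp_force: 25.0
```

Emit:
jog_arm(motion=[{"x":-4,"y":-1.3,"z":0,"ax":0,"ay":0,"az":0},{"x":-4,"y":-1.3,"z":0,"ax":0,"ay":0,"az":0},{"x":-4,"y":-1.3,"z":0,"ax":0,"ay":0,"az":0},{"x":-4,"y":-1.3,"z":0,"ax":0,"ay":0,"az":0},{"x":-4,"y":-1.3,"z":0,"ax":0,"ay":0,"az":0}])

```text
time_s: 31.0
tool_pos: [0.4393, -0.3119, 0.1026]
tool_rot: [180.0, 0.0, 96.5]
force: [0.7, -0.5, 0.1]
grip_width: 0.044
grasp_force: 25.0
```

Emit:
jog_arm(motion=[{"x":-4,"y":-1.0,"z":0,"ax":0,"ay":0,"az":0},{"x":-3,"y":-1.0,"z":0,"ax":0,"ay":0,"az":0},{"x":0,"y":0,"z":2,"ax":0,"ay":0,"az":0},{"x":0,"y":0,"z":2,"ax":0,"ay":0,"az":0},{"x":0,"y":0,"z":2,"ax":0,"ay":0,"az":0}])

```text
time_s: 31.5
tool_pos: [0.4278, -0.3825, 0.0417]
tool_rot: [180.0, -0.0, 96.5]
force: [0.5, 0.4, -0.1]
grip_width: 0.0446
grasp_force: 25.0
```

Emit:
jog_arm(motion=[{"x":0,"y":0,"z":0,"ax":0,"ay":0,"az":0},{"x":0,"y":0,"z":0,"ax":0,"ay":0,"az":0},{"x":0,"y":0,"z":0,"ax":0,"ay":0,"az":0},{"x":0,"y":0,"z":0,"ax":0,"ay":0,"az":0},{"x":0,"y":0,"z":-4,"ax":0,"ay":0,"az":0}], claw=0.35)

```text
time_s: 32.0
tool_pos: [0.4251, -0.3798, 0.0788]
tool_rot: [-179.6, -0.4, 96.5]
force: [0.3, 0.6, -0.6]
grip_width: 0.0585
grasp_force: 0.0
```

Run:
```python
from h import *
o=env.get_obs(); print(o['tool_pos'],o['tool_rot'])
im=env.read_camera('top')
h=cv2.cvtColor(im,cv2.COLOR_RGB2HSV)
m=((h[...,2]<95)&(h[...,1]>95)&((h[...,0]<15)|(h[...,0]>165)))
s=np.zeros_like(m); s[195:255,225:270]=m[195:255,225:270]
# cut the pair where the outline is narrowest: erode, label, dilate back
e=cv2.erode(s.astype(np.uint8),np.ones((5,5)))
n,l=cv2.connectedComponents(e)
for i in range(1,n):
    c=blobs((l==i),5)
    for q in c:
        w=world('top',q,.008); print(np.round(q.mean(0),1),rect(w))
w=world('top',[(249.1,212.4),(244.2,233.9)],.008);print(w)
cr=im[195:255,225:275,::-1]
cv2.imwrite('pics/t7.png',np.hstack([cv2.resize(cr,None,fx=8,fy=8,interpolation=cv2.INTER_CUBIC),cv2.resize(im[200:260,390:440,::-1],None,fx=8,fy=8)])[:, :800])
```

```text
[ 0.42505611 -0.37975834  0.07882192] [-179.63205551   -0.39053889   96.50545017]
[246.2 222.4] (array([468.2,  47.4]), array([40.6, 89.9]), 82.6)
[[0.4947595  0.03978416]
 [0.44157278 0.05014191]]
```

View pics/t7.png

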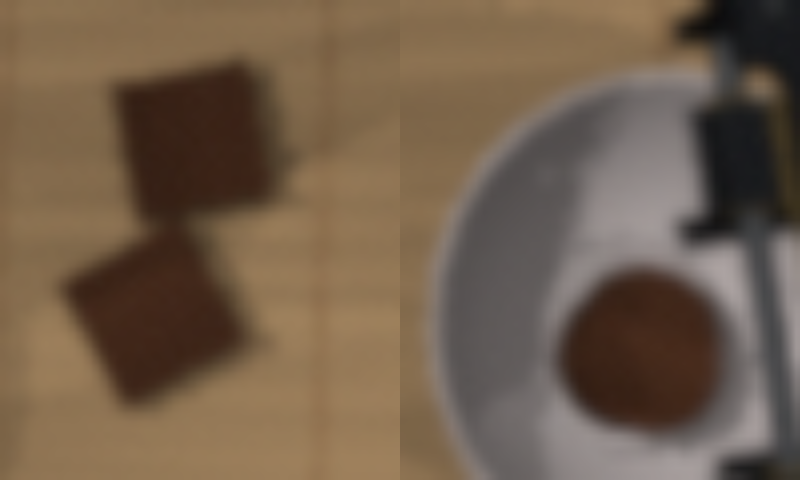

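The upper square has corners (113,90), (245,65), (273,198) and (142,215), at about (0.494, 0.040) with yaw about 11.5°. The lower one is at about (0.4415, 0.050) with yaw about 29°. All the discs are in the bowl.

Emit:
jog_arm(motion=[{"x":0,"y":0,"z":-2,"ax":0,"ay":0,"az":8.5},{"x":0,"y":0,"z":0,"ax":0,"ay":0,"az":8.5},{"x":0,"y":0,"z":0,"ax":0,"ay":0,"az":8.5},{"x":0,"y":0,"z":0,"ax":0,"ay":0,"az":8.5},{"x":0,"y":0,"z":0,"ax":0,"ay":0,"az":8.5}], claw=0.6)

```text
time_s: 32.55
tool_pos: [0.4286, -0.3827, 0.1038]
tool_rot: [179.9, 0.0, 53.7]
force: [-0.9, -0.5, -0.3]
grip_width: 0.0694
grasp_force: 0.0
```

Emit:
jog_arm(motion=[{"x":0,"y":0,"z":0,"ax":0,"ay":0,"az":8.5},{"x":0,"y":0,"z":0,"ax":0,"ay":0,"az":8.5},{"x":0,"y":0,"z":0,"ax":0,"ay":0,"az":8.5},{"x":0,"y":0,"z":0,"ax":0,"ay":0,"az":8.5},{"x":0,"y":0,"z":0,"ax":0,"ay":0,"az":8.5}])

```text
time_s: 33.05
tool_pos: [0.4287, -0.3826, 0.1037]
tool_rot: [179.9, -0.1, 11.2]
force: [-0.7, -0.5, 0.6]
grip_width: 0.0699
grasp_force: 0.0
```

Emit:
jog_arm(motion=[{"x":1.4,"y":-3.6,"z":0,"ax":0,"ay":0,"az":0},{"x":1.4,"y":-3.6,"z":0,"ax":0,"ay":0,"az":0},{"x":1.4,"y":-3.6,"z":0,"ax":0,"ay":0,"az":0},{"x":1.4,"y":-3.6,"z":0,"ax":0,"ay":0,"az":0},{"x":1.4,"y":-3.6,"z":0,"ax":0,"ay":0,"az":0}])

```text
time_s: 33.55
tool_pos: [0.4616, -0.1907, 0.1038]
tool_rot: [179.9, -0.1, 11.5]
force: [1.1, -0.4, -0.0]
grip_width: 0.0692
grasp_force: 0.0
```

Emit:
jog_arm(motion=[{"x":1.4,"y":-3.6,"z":0,"ax":0,"ay":0,"az":0},{"x":1.4,"y":-3.6,"z":0,"ax":0,"ay":0,"az":0},{"x":1.4,"y":-3.6,"z":0,"ax":0,"ay":0,"az":0},{"x":1.4,"y":-3.6,"z":0,"ax":0,"ay":0,"az":0},{"x":1.4,"y":-3.8,"z":0,"ax":0,"ay":0,"az":0}])

```text
time_s: 34.05
tool_pos: [0.4941, 0.0017, 0.1039]
tool_rot: [179.9, -0.2, 11.5]
force: [0.8, -0.3, -0.4]
grip_width: 0.0697
grasp_force: 0.0
```

Emit:
jog_arm(motion=[{"x":1.3,"y":-3.8,"z":0,"ax":0,"ay":0,"az":0},{"x":0,"y":0,"z":2,"ax":0,"ay":0,"az":0},{"x":0,"y":0,"z":3,"ax":0,"ay":0,"az":0},{"x":0,"y":0,"z":2,"ax":0,"ay":0,"az":0},{"x":0,"y":0,"z":0,"ax":0,"ay":0,"az":0}])

```text
time_s: 34.55
tool_pos: [0.4964, 0.0401, 0.0308]
tool_rot: [-180.0, 0.2, 11.5]
force: [-0.8, 0.1, 0.4]
grip_width: 0.0696
grasp_force: 0.0
```

Run:
```python
from h import *
o=env.get_obs(); print(o['tool_pos'],o['tool_rot'])
for q in([(113,90),(245,65),(273,198),(142,215)],[(60,285),(172,230),(245,340),(130,405)]):
    w=world('top',np.array(q)/8+[225,195],.008); print(rect(w),w.mean(0))
im=env.read_camera('scene'); cv2.imwrite('pics/s8.png',cv2.resize(im[60:330,130:450,::-1],None,fx=2,fy=2))
```

```text
[0.49637663 0.0401259  0.03078504] [-179.97315951    0.227625     11.51798184]
(array([493.3,  39.8]), array([43. , 41.5]), 13.3) [0.49397005 0.03963279]
(array([441.2,  50.5]), array([43.3, 40. ]), 32.2) [0.44046205 0.05068682]
```

View pics/s8.png

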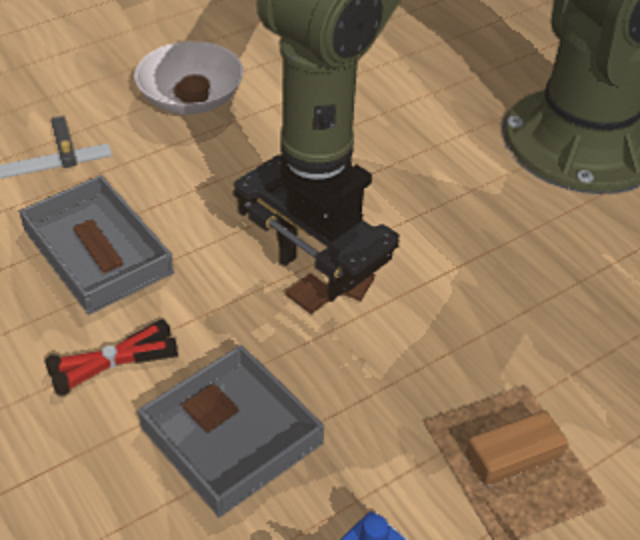

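The view shows the gripper above the upper square, discs stacked in the bowl, one square and the strip in their trays, and the block on the mat. Descending now.

Emit:
jog_arm(motion=[{"x":0,"y":0,"z":2,"ax":0,"ay":0,"az":0},{"x":0,"y":0,"z":0.7,"ax":0,"ay":0,"az":0},{"x":0,"y":0,"z":0.3,"ax":0,"ay":0,"az":0},{"x":0,"y":0,"z":0,"ax":0,"ay":0,"az":0},{"x":0,"y":0,"z":0,"ax":0,"ay":0,"az":0}])

```text
time_s: 35.1
tool_pos: [0.499, 0.0402, 0.0035]
tool_rot: [180.0, -0.1, 11.5]
force: [-0.1, 0.6, -0.2]
grip_width: 0.0693
grasp_force: 0.0
```

Emit:
jog_arm(motion=[{"x":0,"y":0,"z":0,"ax":0,"ay":0,"az":0},{"x":0,"y":0,"z":0,"ax":0,"ay":0,"az":0},{"x":0,"y":0,"z":0,"ax":0,"ay":0,"az":0},{"x":0,"y":0,"z":0,"ax":0,"ay":0,"az":0},{"x":0,"y":0,"z":0,"ax":0,"ay":0,"az":0}], claw=-1)

```text
time_s: 35.6
tool_pos: [0.4983, 0.0402, 0.0026]
tool_rot: [180.0, -0.0, 11.5]
force: [0.3, 0.2, 1.2]
grip_width: 0.0438
grasp_force: 25.0
```

Emit:
jog_arm(motion=[{"x":0,"y":0,"z":-2,"ax":0,"ay":0,"az":0},{"x":0,"y":0,"z":-4,"ax":0,"ay":0,"az":0},{"x":0,"y":0,"z":-4,"ax":0,"ay":0,"az":0},{"x":0,"y":0,"z":0,"ax":0,"ay":0,"az":2.5},{"x":0,"y":0,"z":0,"ax":0,"ay":0,"az":2.5}])

```text
time_s: 36.1
tool_pos: [0.4994, 0.0402, 0.1043]
tool_rot: [180.0, -0.2, 6.4]
force: [-0.6, 0.1, -0.6]
grip_width: 0.0434
grasp_force: 25.0
```

Emit:
jog_arm(motion=[{"x":3,"y":-2,"z":0,"ax":0,"ay":0,"az":0},{"x":3.3,"y":-2.3,"z":0,"ax":0,"ay":0,"az":0},{"x":3.3,"y":-2.3,"z":0,"ax":0,"ay":0,"az":0},{"x":3.3,"y":-2.3,"z":0,"ax":0,"ay":0,"az":0},{"x":3.3,"y":-2.3,"z":0,"ax":0,"ay":0,"az":0}])

```text
time_s: 36.6
tool_pos: [0.6476, 0.1707, 0.1022]
tool_rot: [180.0, 0.0, 6.5]
force: [0.3, -0.4, 0.0]
grip_width: 0.0436
grasp_force: 25.0
```

Emit:
jog_arm(motion=[{"x":3.3,"y":-2.3,"z":0,"ax":0,"ay":0,"az":0},{"x":0,"y":0,"z":0,"ax":0,"ay":0,"az":-8},{"x":0,"y":0,"z":0,"ax":0,"ay":0,"az":-8},{"x":0,"y":0,"z":0,"ax":0,"ay":0,"az":-8},{"x":0,"y":0,"z":0,"ax":0,"ay":0,"az":-8}])

```text
time_s: 37.1
tool_pos: [0.6766, 0.1964, 0.1018]
tool_rot: [-180.0, 0.1, 38.8]
force: [0.0, -0.4, -0.3]
grip_width: 0.0436
grasp_force: 25.0
```

Emit:
jog_arm(motion=[{"x":0,"y":0,"z":0,"ax":0,"ay":0,"az":-8},{"x":0,"y":0,"z":0,"ax":0,"ay":0,"az":-8},{"x":0,"y":0,"z":0,"ax":0,"ay":0,"az":-8},{"x":0,"y":0,"z":0,"ax":0,"ay":0,"az":-8},{"x":0,"y":0,"z":0,"ax":0,"ay":0,"az":-8}])

```text
time_s: 37.6
tool_pos: [0.6766, 0.1962, 0.1021]
tool_rot: [-180.0, 0.0, 78.8]
force: [-0.7, 0.2, -0.4]
grip_width: 0.0432
grasp_force: 25.0
```

Emit:
jog_arm(motion=[{"x":0,"y":0,"z":0,"ax":0,"ay":0,"az":-8},{"x":0,"y":0,"z":0,"ax":0,"ay":0,"az":-8},{"x":0,"y":0,"z":2,"ax":0,"ay":0,"az":-2},{"x":0,"y":0,"z":2,"ax":0,"ay":0,"az":0},{"x":0,"y":0,"z":0,"ax":0,"ay":0,"az":0}])

```text
time_s: 38.1
tool_pos: [0.6745, 0.1951, 0.0588]
tool_rot: [-179.6, 0.1, 96.5]
force: [-0.9, -0.1, -0.5]
grip_width: 0.0434
grasp_force: 25.0
```

Emit:
jog_arm(motion=[{"x":0,"y":0,"z":2,"ax":0,"ay":0,"az":0},{"x":0,"y":0,"z":2,"ax":0,"ay":0,"az":0},{"x":0,"y":0,"z":1,"ax":0,"ay":0,"az":0},{"x":0,"y":0,"z":0,"ax":0,"ay":0,"az":0},{"x":0,"y":0,"z":0,"ax":0,"ay":0,"az":0}])

```text
time_s: 38.6
tool_pos: [0.6772, 0.1966, 0.0134]
tool_rot: [179.9, -0.0, 96.5]
force: [0.7, -0.0, 0.6]
grip_width: 0.0433
grasp_force: 25.0
```

Emit:
jog_arm(motion=[{"x":0,"y":0,"z":0,"ax":0,"ay":0,"az":0},{"x":0,"y":0,"z":0,"ax":0,"ay":0,"az":0},{"x":0,"y":0,"z":0,"ax":0,"ay":0,"az":0},{"x":0,"y":0,"z":-3,"ax":0,"ay":0,"az":0},{"x":0,"y":0,"z":-4,"ax":0,"ay":0,"az":0}], claw=0.3)

```text
time_s: 39.1
tool_pos: [0.6749, 0.1955, 0.0808]
tool_rot: [-179.7, 0.1, 96.5]
force: [1.2, 0.4, 0.2]
grip_width: 0.0559
grasp_force: 0.0
```

Emit:
jog_arm(motion=[{"x":-1.7,"y":-3.6,"z":0,"ax":0,"ay":0,"az":0},{"x":-1.7,"y":-3.6,"z":0,"ax":0,"ay":0,"az":0},{"x":-1.7,"y":-3.6,"z":0,"ax":0,"ay":0,"az":0},{"x":-1.7,"y":-3.6,"z":0,"ax":0,"ay":0,"az":0},{"x":-1.7,"y":-3.6,"z":0,"ax":0,"ay":0,"az":0}], claw=0.6)

```text
time_s: 39.6
tool_pos: [0.5062, 0.0908, 0.0827]
tool_rot: [180.0, 0.0, 96.5]
force: [0.3, -0.4, 0.4]
grip_width: 0.0691
grasp_force: 0.0
```

Run:
```python
from h import *
for n in('top','scene'):
    o,m=parts(n,amin=40); print(n)
    for r in o: print(*r)
```

```text
top
[ 35. 360.] [118.1 564.7] [61.2 44.3] 43.6 0.23
[ 20. 329.] [184.  599.8] [66.3 40.8] 67.5 0.29
[420. 244.] [ 426.3 -384.8] [42.1 45. ] 0.4 0.82
[132. 232.] [439.8 322.9] [27.7 94.8] 78.8 0.32
[331. 142.] [ 681.8 -166.8] [85.9 25.4] 89.7 0.89
scene
[367. 291.] [486.9 333.2] [48.5 12.2] 79.8 0.52
[254. 285.] [678. 194.] [44.5 42.3] 6.8 0.91
[235. 263.] [685.1 125.4] [44.7 45.9] 8.4 0.91
[306. 200.] [445.4  54.6] [47.7 44.3] 28.4 0.89
[180. 183.] [ 682.9 -166.5] [93.6 27.3] 89.9 0.79
[226. 104.] [ 421.6 -392.6] [60.5 48.6] 57.5 0.82
[274.  19.] [  -3.  -784.7] [399.7 113.9] 29.8 0.48
```

Emit:
jog_arm(motion=[{"x":-1.7,"y":-3.6,"z":0,"ax":0,"ay":0,"az":0},{"x":-1.6,"y":-3.4,"z":0,"ax":0,"ay":0,"az":0},{"x":0,"y":0,"z":1,"ax":0,"ay":0,"az":-8},{"x":0,"y":0,"z":2,"ax":0,"ay":0,"az":-8},{"x":0,"y":0,"z":2,"ax":0,"ay":0,"az":-8}])

```text
time_s: 40.2
tool_pos: [0.443, 0.0508, 0.0331]
tool_rot: [179.9, 0.1, 120.8]
force: [-0.1, -0.1, -0.5]
grip_width: 0.0694
grasp_force: 0.0
```

Both squares are in the tray, and the last one hasn't moved, so I'm picking it up.

Emit:
jog_arm(motion=[{"x":0,"y":0,"z":2,"ax":0,"ay":0,"az":0},{"x":0,"y":0,"z":0.7,"ax":0,"ay":0,"az":0},{"x":0,"y":0,"z":0.3,"ax":0,"ay":0,"az":0},{"x":0,"y":0,"z":0,"ax":0,"ay":0,"az":0},{"x":0,"y":0,"z":0,"ax":0,"ay":0,"az":0}])

```text
time_s: 40.7
tool_pos: [0.4426, 0.051, 0.0034]
tool_rot: [179.9, 0.1, 120.5]
force: [0.4, 0.2, 0.7]
grip_width: 0.0694
grasp_force: 0.0
```

Emit:
jog_arm(motion=[{"x":0,"y":0,"z":0,"ax":0,"ay":0,"az":0},{"x":0,"y":0,"z":0,"ax":0,"ay":0,"az":0},{"x":0,"y":0,"z":0,"ax":0,"ay":0,"az":0},{"x":0,"y":0,"z":0,"ax":0,"ay":0,"az":0},{"x":0,"y":0,"z":0,"ax":0,"ay":0,"az":0}], claw=-1)

```text
time_s: 41.2
tool_pos: [0.4418, 0.0508, 0.0027]
tool_rot: [180.0, 0.0, 120.5]
force: [-0.5, -0.8, 1.6]
grip_width: 0.0436
grasp_force: 24.9
```

Emit:
jog_arm(motion=[{"x":0,"y":0,"z":-2,"ax":0,"ay":0,"az":0},{"x":0,"y":0,"z":-4,"ax":0,"ay":0,"az":0},{"x":0,"y":0,"z":-4,"ax":0,"ay":0,"az":8},{"x":0,"y":0,"z":0,"ax":0,"ay":0,"az":8},{"x":0,"y":0,"z":0,"ax":0,"ay":0,"az":8}])

```text
time_s: 41.7
tool_pos: [0.4428, 0.0508, 0.104]
tool_rot: [179.8, 0.1, 96.2]
force: [0.2, -0.9, -0.9]
grip_width: 0.0438
grasp_force: 24.9
```

Emit:
jog_arm(motion=[{"x":1.1,"y":3.5,"z":0,"ax":0,"ay":0,"az":0},{"x":1.2,"y":3.6,"z":0,"ax":0,"ay":0,"az":0},{"x":1.2,"y":3.6,"z":0,"ax":0,"ay":0,"az":0},{"x":1.2,"y":3.6,"z":0,"ax":0,"ay":0,"az":0},{"x":1.2,"y":3.6,"z":0,"ax":0,"ay":0,"az":0}])

```text
time_s: 42.2
tool_pos: [0.6141, 0.13, 0.102]
tool_rot: [-180.0, 0.0, 96.5]
force: [0.5, 0.0, 0.2]
grip_width: 0.0435
grasp_force: 24.9
```

Emit:
jog_arm(motion=[{"x":1.2,"y":3.6,"z":0,"ax":0,"ay":0,"az":0},{"x":1.0,"y":3.4,"z":0,"ax":0,"ay":0,"az":0},{"x":0,"y":0,"z":2,"ax":0,"ay":0,"az":0},{"x":0,"y":0,"z":2,"ax":0,"ay":0,"az":0},{"x":0,"y":0,"z":2,"ax":0,"ay":0,"az":0}])

```text
time_s: 42.7
tool_pos: [0.6799, 0.1597, 0.0411]
tool_rot: [-180.0, -0.0, 96.5]
force: [0.7, -0.1, -0.1]
grip_width: 0.0435
grasp_force: 24.9
```

Emit:
jog_arm(motion=[{"x":0,"y":0,"z":1.5,"ax":0,"ay":0,"az":0},{"x":0,"y":0,"z":0.7,"ax":0,"ay":0,"az":0},{"x":0,"y":0,"z":0.2,"ax":0,"ay":0,"az":0},{"x":0,"y":0,"z":0,"ax":0,"ay":0,"az":0},{"x":0,"y":0,"z":0,"ax":0,"ay":0,"az":0}])

```text
time_s: 43.2
tool_pos: [0.6807, 0.1597, 0.0197]
tool_rot: [179.9, -0.0, 96.5]
force: [-0.1, -0.5, -0.6]
grip_width: 0.0433
grasp_force: 24.9
```

Emit:
jog_arm(motion=[{"x":0,"y":0,"z":0,"ax":0,"ay":0,"az":0},{"x":0,"y":0,"z":0,"ax":0,"ay":0,"az":0},{"x":0,"y":0,"z":0,"ax":0,"ay":0,"az":0},{"x":0,"y":0,"z":-3,"ax":0,"ay":0,"az":0},{"x":0,"y":0,"z":-4,"ax":0,"ay":0,"az":0}], claw=0.3)

```text
time_s: 43.7
tool_pos: [0.678, 0.1587, 0.0867]
tool_rot: [-179.7, 0.0, 96.5]
force: [1.9, -0.6, 0.7]
grip_width: 0.0566
grasp_force: 0.0
```

Emit:
jog_arm(motion=[{"x":-4,"y":-3,"z":-4,"ax":0,"ay":0,"az":0},{"x":-4,"y":-3,"z":-3,"ax":0,"ay":0,"az":0},{"x":-4,"y":-3,"z":0,"ax":0,"ay":0,"az":0},{"x":-4,"y":0,"z":0,"ax":0,"ay":0,"az":0},{"x":0,"y":0,"z":0,"ax":0,"ay":0,"az":0}])

```text
time_s: 44.2
tool_pos: [0.6179, -0.0035, 0.1457]
tool_rot: [180.0, 0.4, 95.9]
force: [-0.6, -1.2, 0.4]
grip_width: 0.0565
grasp_force: 0.0
```

Run:
```python
from h import *
for n in('top','scene'):
    im=env.read_camera(n); o,m=parts(n,im=im,amin=40); print(n)
    for r in o: print(*r)
    if n=='scene': cv2.imwrite('pics/s9.png',cv2.resize(im[60:360,130:450,::-1],None,fx=2,fy=2))
    else: cv2.imwrite('pics/t9.png',cv2.resize(im[90:310,80:470,::-1],None,fx=2,fy=2))
```

```text
top
[ 36. 359.] [118.1 552.4] [69.  38.2] 9.0 0.21
[ 20. 329.] [184.  599.8] [66.3 40.8] 67.5 0.27
[420. 244.] [ 427.5 -384.8] [44.2 45.1] 87.6 0.8
[132. 231.] [440.8 328. ] [16.3 93.6] 79.1 0.53
[204. 140.] [681.6 160.9] [ 44.4 111.5] 4.7 0.88
scene
[368. 291.] [486.8 333.2] [48.5 12. ] 79.8 0.5
[245. 274.] [680.3 158.4] [ 47.9 113.6] 6.4 0.88
[179. 183.] [ 682.9 -166.5] [93.6 27.3] 89.9 0.86
[280.  17.] [ -51.3 -784.8] [262.7 140.1] 41.2 0.51
```

View pics/s9.png

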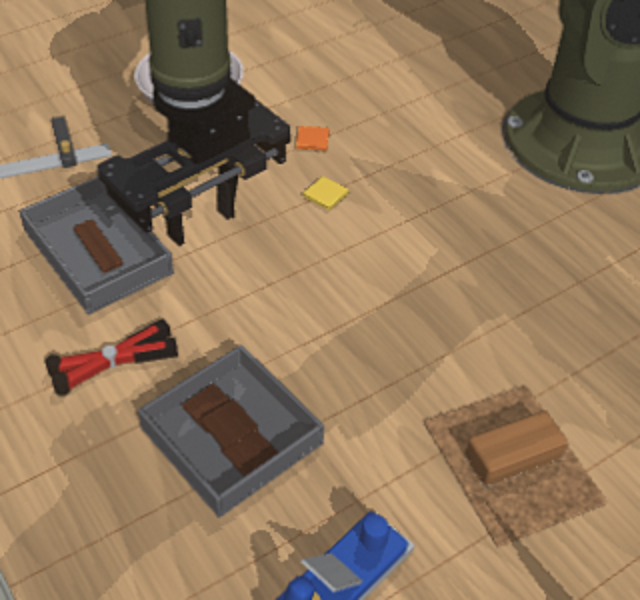

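View pics/t9.png

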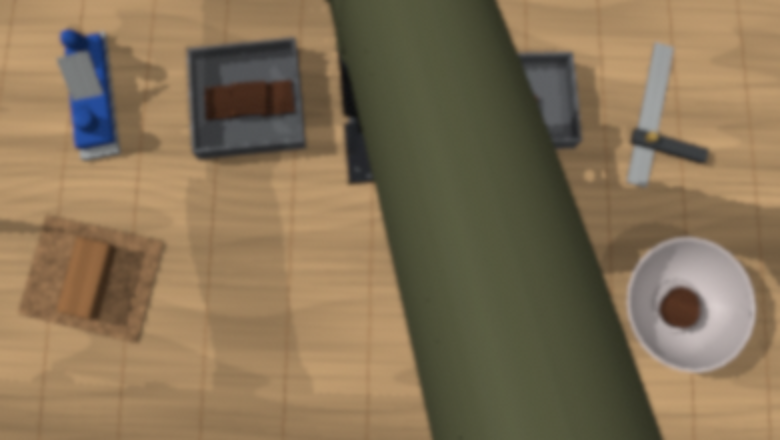

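All three squares are in the square tray, the strip is in the long tray, the discs are stacked in the bowl, and the block is centred on the mat. The bystanders and look-alikes haven't moved.

```bash
python3 -c "
from cell import env
print(env.sign_off())"
```

```text
the job is handed in; nothing more can be done
None
```

The job is done and handed in at about 44 s on the robot's clock: the block is on the mat, and the 3 discs, 3 squares and 1 strip are in the bowl, square tray and long tray (the third square rests on the other two).

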